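# Put washed pots in the drying box and open its vent

## Robot

A 6-joint arm with a two-finger parallel gripper is mounted at the origin on the work surface. World frame = base frame: x ahead of the robot, y to its left, z up, the work surface at z = 0. Lengths are in mm, angles in rad, forces in N, time in s.
With the tool pointing down it reaches from about 350 to 975 mm from the base axis. Payload 7.1 kg.
Tool frame: the origin (TCP) lies at the very end of the fingers, on their centre line; the grasp point (between the pads) lies 19 mm behind it; z points along the fingers, y is the direction in which the jaws open and shut (so a half turn about z gives the same grasp; the last joint's range is limited). The gripper opens to 88 mm and grips with 3 to 60 N. Pads are 20 mm wide; open, the fingers measure 115 mm over their backs; the gripper's body (75 mm by 178 mm) begins 61 mm behind the grasp point.
Start: joints at [1.26, 0.423, 1.63, -0, 1.089, -0.019], TCP at [179.766, 598.572, 222.675] pointing down, gripper open.
Joint ranges: [-3, 3], [-0.9, 2.11], [0.09, 2.58], [-1.31, 4.45], [0.11, 2.69], [-2.54, 2.54]. Speed limits (rad/s): [2.39, 2.39, 3.01, 3.14, 3.14, 3.14].

## Interface

Orientations are given as a rotation vector (axis times angle).
In Python, from workcell import readout, imaging, close_job gives the robot as it stands.
- The arm moves only by the tool carry_out, never from a script. Its argument "rows" is a list of rows, each a list of 3 entries, a list of its own where there are three numbers: the shift along the tool's x, y, z in m, then the turn, a rotation vector about the tool's x, y, z in rad, then the closure, from 0 (fully open) to 1 (shut). In form: [[[dx, dy, dz], [wx, wy, wz], hand], ...]. A call has 1 to 12 rows; each row shifts and turns the commanded pose from where the row before left it, along the tool's axes as they then stand; what a row does not reach is not made up. A row lasts 1/12 s, in which the tool goes at most 41.7 mm and 7.16 degrees, less where a joint would pass 70% of its speed; a pose out of reach is approached as far as the arm can. A call with a gripper value outside its range is refused whole. The fingers move at their own pace and stop on an object; the grip force is fixed at half the most. Time passes only in rows, so rows that do not move let the fingers close. It gives the time, the measured TCP pose, the force and the opening at its end, in the units of the state.
- readout.get_obs(): the state, without advancing time (a new reading comes with each control period).
- imaging.get_image(name): name is "scene" or "top"; returns the picture (420x560x3 uint8, red, green, blue); there is no depth.
- imaging.camera_params(name): a dict with "fx", "fy", "cx", "cy" (pixels), "rvec" (rotation vector, rad) and "tvec" (3), from world to camera coordinates, as OpenCV has them. Camera axes: x right, y down, z forward; pixel columns grow to the right and rows downward; lengths in mm; the calibration is good to about 2 mm. A picture is of the moment at which its call begins. camera_params takes no time and is no camera call.
- close_job(): hands the job in, once; it reports no verdict.
The state is a dict: "t": time; "qpos": joint angles; "qvel": joint speeds; "joint_torque": joint torques, N m; "ee_pos": TCP position; "orientation": TCP orientation; "ft_force": force on the tool from outside, world axes, zero at the start; "moment": the same for the moment, N m; "width": finger opening in mm.
Only numpy, scipy, OpenCV 4.12 (cv2) and the standard library are available. Lean on these libraries where they do the work, as an engineer would, in place of code of your own. Each camera call takes 0.05 s, during which the arm holds its last target.

## Task

Slide the clear door on top of the drying box open, stand every washed terracotta pot from the bench beside the box inside it, mouth down on its floor, and slide the door fully shut again. Also set the box's side vent wide open: lift its stay off the pin and drop the last hole, the one next to the red knob, over the pin so that the stay lies flat again. Leave everything else on the bench where it is.

Things in the scene. Friction and masses are not known exactly. Their poses are not given: they have to be found in the camera images.
- dryer: Cedar pot drying box, fixed, under a clear sliding door on top. Origin on the bench under its centre; at yaw 0 x points away from the robot, y left (the way the door opens), z up. Walls 95 mm high. Door rails run along y, 106 to 120 mm either side of the centre line, from y = -135 to 395 mm, tops 112 mm high. Vent in its -y wall; the stay lies along its -x wall, 40 mm outside it.
- dryer_floor (a point): Centre of the box's inner floor, 12 mm above the bench; axes as the box. The clear inside measures 210 mm along x (-105 to +105) and 240 mm along y (-120 to +120).
- door (a joint): Clear sliding door on top of the box (208 x 250 mm, upper face 105 mm above the bench). 0 m = shut, grows to 0.25 m = fully open, moving along the box's +y; may be found up to 30 mm ajar. It stays where it is left; about 1.5 N of friction.
- door_handle (a point): Centre of the black upright block handle in the middle of the door: 80 mm along the box's x, 14 mm thick along its y, standing from 105 to 145 mm above the bench (this point is at 127 mm). Pinch it from above with the fingers closing along the box's y.
- vent (a joint): Green vent flap in the box's -y wall, on an upright hinge at (0, -137 mm) in the box's frame; 0 rad = shut, grows as its -x edge swings outward (to -y), up to 0.8. It moves easily and stays where it is left. The stay is pivoted 155 mm from the hinge on this flap, so moving the stay's knob moves the flap.
- stay_swing (a joint): Sideways turn of the stay about the upright axis of its pivot on the flap; 0 rad = the stay makes a right angle with the flap (points along the box's +y when the vent is shut), positive anticlockwise from above. Moves freely.
- stay_lift (a joint): Lift of the stay about its pivot: 0 rad = lying flat (it goes no lower), positive = knob end raised, up to 0.6. It falls back by its own weight.
- stay_pivot (a point): Pivot of the stay on the vent flap, 114.5 mm above the bench; 155 mm from the flap's hinge (at (-155, -137) mm in the box's frame with the vent shut). x across the stay, y along it towards the knob.
- stay_knob (a point): Middle of the red upright round knob near the free end of the stay: 18 mm across, standing 36 mm above the bar, this point 22.5 mm above the bar's mid-plane and 210 mm from the pivot (137 mm above the bench when flat). Grip it from above. Axes as stay_pivot.
- hole1 (a point): Centre of the first hole of the stay, 105 mm from the pivot. The stay is a flat steel bar 30 mm wide, 5 mm thick, with three square 14 mm holes in a row. At the start this hole is over the pin.
- hole2 (a point): Centre of the middle hole, 137 mm from the pivot.
- hole3 (a point): Centre of the last hole, next to the knob, 169 mm from the pivot. It is to go over the pin, with the vent then standing about 0.4 rad open.
- pin (a point): The upright brass pin on the bracket at the box's -x side, 8 mm thick with a round tip; this point is on its axis at the height of the flat bar's mid-plane (114.5 mm above the bench); the tip is 15.5 mm higher, so the bar must be raised about 18 mm at the pin (some 40 mm at the knob while the first hole is there) to clear it.
- pot1_c (a point): Terracotta pot standing mouth down, drain hole on top; 75 mm high: rim band 66 mm across, 20 mm high at the bottom, then a body tapering from 56 to 48 mm across at the top (grip it there); 0.18 kg. This point: on its axis, half-way up, 37.5 mm above its underside. z: pot axis, up as it stands. Three or four of pots 1 to 4 are there; an absent one gives None.
- pot2_c (a point): Terracotta pot standing mouth down, drain hole on top; 75 mm high: rim band 66 mm across, 20 mm high at the bottom, then a body tapering from 56 to 48 mm across at the top (grip it there); 0.18 kg. This point: on its axis, half-way up, 37.5 mm above its underside. z: pot axis, up as it stands. Three or four of pots 1 to 4 are there; an absent one gives None.
- pot3_c (a point): Terracotta pot standing mouth down, drain hole on top; 75 mm high: rim band 66 mm across, 20 mm high at the bottom, then a body tapering from 56 to 48 mm across at the top (grip it there); 0.18 kg. This point: on its axis, half-way up, 37.5 mm above its underside. z: pot axis, up as it stands. Three or four of pots 1 to 4 are there; an absent one gives None.
- pot4_c (a point): Terracotta pot standing mouth down, drain hole on top; 75 mm high: rim band 66 mm across, 20 mm high at the bottom, then a body tapering from 56 to 48 mm across at the top (grip it there); 0.18 kg. This point: on its axis, half-way up, 37.5 mm above its underside. z: pot axis, up as it stands. Three or four of pots 1 to 4 are there; an absent one gives None.
- garden_fork: Bystander, to be left alone: stainless hand fork with wooden handle lying along its x axis, 280 mm long; origin below it, 10 mm from the handle end.
- bike_pump: Bystander, to be left alone: blue plastic bike pump lying along its x axis, about 350 mm long; origin on its underside.
- tin: Bystander, to be left alone: closed aluminium tin, 70 mm across, 90 mm high, standing; origin at the centre of its underside.
- jar: Bystander, to be left alone: glass jar with white cap, 64 mm across, 90 mm high, standing; origin at the centre of its underside.
- dibber: Bystander, to be left alone: wooden dibber with T handle and steel tip, lying, about 185 mm long; origin on its underside.
- spool: Bystander, to be left alone: green plastic spool, 50 mm across, 50 mm high, standing; origin at the centre of its underside.
Not all that is in view belongs to the job. Leave any black or purple look-alike of the part that bears pot1_c alone.

How it is judged:
By the outcome, as a careful person would: the job done as asked, in the order asked, and still so for the second after the job is handed in, with the robot touching nothing.
Of pot1, pot2, pot3, pot4 only 3 to 4 are there at a start; the rules pass over those that are not, and their reading is None.
At some moment in a run one of pot1, pot2, pot3, pot4 may be knocked a few centimetres aside while the robot is not near it.
It also fails if it takes over 200 s, if anything falls off the work surface, if the arm or the gripper's body presses on something with over 40 N, if the wrist force passes 120 N, or if a joint passes its speed limit or range.

## Working session

There is one attempt and no reset: what is moved stays moved. The work goes in short steps, Python scripts to look and compute and a tool call to move; the robot and the scene stay as the last step left them, time stands still between calls to the robot, and variables do not carry over. Pictures are saved under pics/ and viewed, and the job is handed in when it is done.

Besides the shell and the picture viewer there is one more tool, called after "Request:" as name([rows], argument=value, ...), one row to a line, values as JSON. carry_out: Moves the arm, as the interface text tells. Its arguments: {"type":"object","properties":{"rows":{"type":"array","items":{"type":"array"}}},"required":["rows"]}

```bash
ls; mkdir -p pics
python3 - <<'E'
from workcell import readout, imaging
import cv2
print(readout.get_obs())
for n in("scene","top"):
    cv2.imwrite(f"pics/{n}0.png",imaging.get_image(n)[:,:,::-1]); print(imaging.camera_params(n))
E
```

```text
pics
{'t': 0.0, 'qpos': array([ 1.26002546e+00,  4.23854036e-01,  1.63070418e+00,  2.41359609e-06,
        1.08858496e+00, -1.90070679e-02]), 'qvel': array([-1.07461656e-04, -4.01208176e-04, -4.56284231e-04, -8.76875219e-05,
        1.45159717e-03,  6.13929321e-04]), 'joint_torque': array([ 3.31719231e-03, -5.44613135e+01, -2.73676139e+01,  6.44721254e-02,
        2.25929398e-02, -1.43694238e-04]), 'ee_pos': array([179.58245971, 598.05484888, 221.88788755]), 'orientation': array([-4.56641973e-01, -3.10796790e+00,  2.40176486e-03]), 'ft_force': array([ 0.52254295, -0.32100604,  0.34558064]), 'moment': array([-0.03662863,  0.02659513,  0.01043609]), 'width': 87.48018549779061}
{'fx': 536.8961458794232, 'fy': 536.8961458794232, 'cx': 281.42949442308816, 'cy': 211.38510815271863, 'rvec': array([ 1.88701282,  1.0961058 , -0.59187493]), 'tvec': array([-193.38956984, -125.8922796 , 2172.70681938])}
{'fx': 469.0489478415124, 'fy': 469.0489478415124, 'cx': 283.30941990705253, 'cy': 212.93372471591059, 'rvec': array([ 2.14282188, -2.11149677,  0.19599745]), 'tvec': array([ -32.71924639,  495.72278076, 1752.91822234])}
```

View pics/scene0.png

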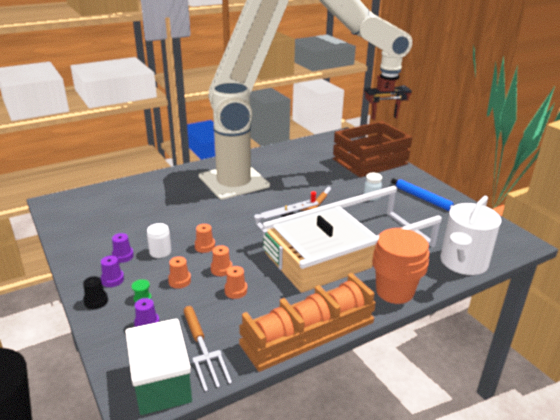

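View pics/top0.png

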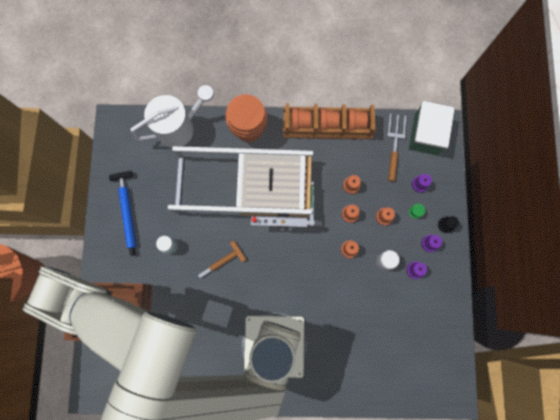

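```bash
cat > h.py <<'E'
import numpy as np, cv2
from workcell import readout, imaging
P={n:imaging.camera_params(n) for n in("scene","top")}
def K(n):
    p=P[n]; return np.array([[p['fx'],0,p['cx']],[0,p['fy'],p['cy']],[0,0,1.]])
def proj(n,pts):
    return cv2.projectPoints(np.asarray(pts,float).reshape(-1,3),P[n]['rvec'],P[n]['tvec'],K(n),None)[0].reshape(-1,2)
def unproj(n,uv,z):
    R=cv2.Rodrigues(P[n]['rvec'])[0]; t=P[n]['tvec']; c=-R.T@t
    d=R.T@np.linalg.inv(K(n))@np.array([uv[0],uv[1],1.]); s=(z-c[2])/d[2]; return c+s*d
def crop(img,x0,y0,w,h,name):
    f=min(800/w,600/h); c=img[y0:y0+h,x0:x0+w,::-1]
    cv2.imwrite(name,cv2.resize(c,(int(w*f),int(h*f)),interpolation=cv2.INTER_CUBIC)); print(name,'scale',f)
E
python3 - <<'E'
from h import *
t=cv2.imread('pics/top0.png')[:,:,::-1]; s=cv2.imread('pics/scene0.png')[:,:,::-1]
crop(t,160,140,160,100,'pics/t1.png'); crop(t,330,165,80,60*1+40,'pics/t2.png'); crop(s,250,180,200,120,'pics/s1.png'); crop(s,150,210,110,95,'pics/s2.png')
E
```

```text
pics/t1.png scale 5.0
pics/t2.png scale 6.0
pics/s1.png scale 4.0
pics/s2.png scale 6.315789473684211
```

View pics/t1.png

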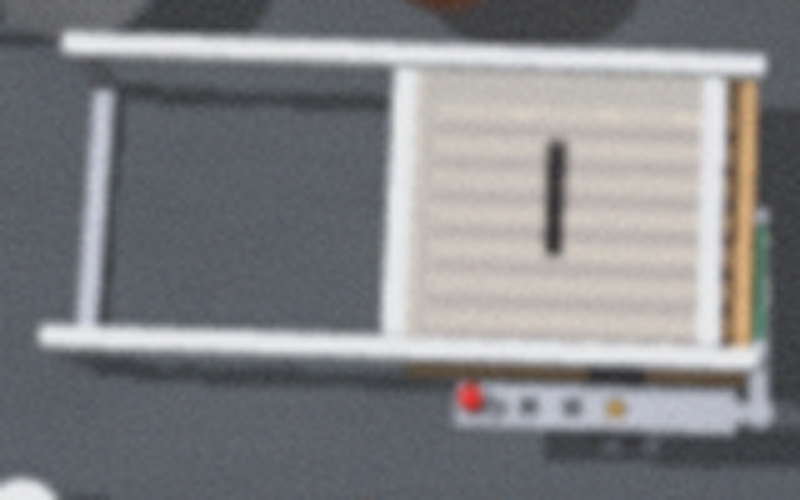

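View pics/t2.png

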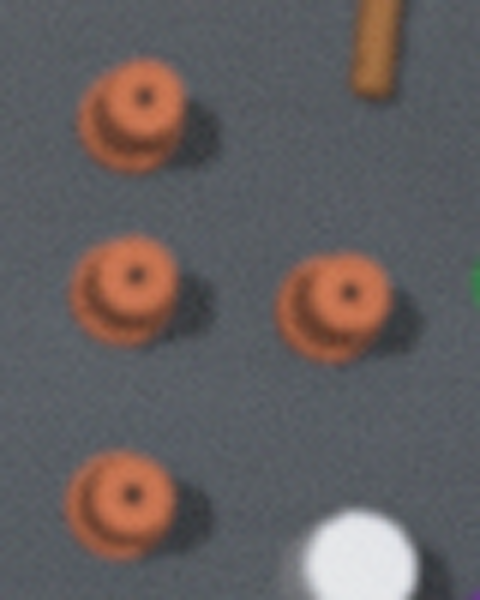

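View pics/s1.png

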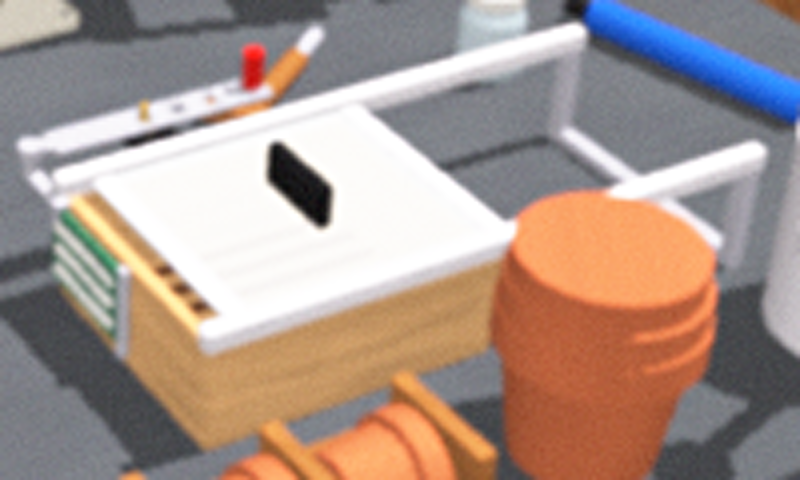

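View pics/s2.png

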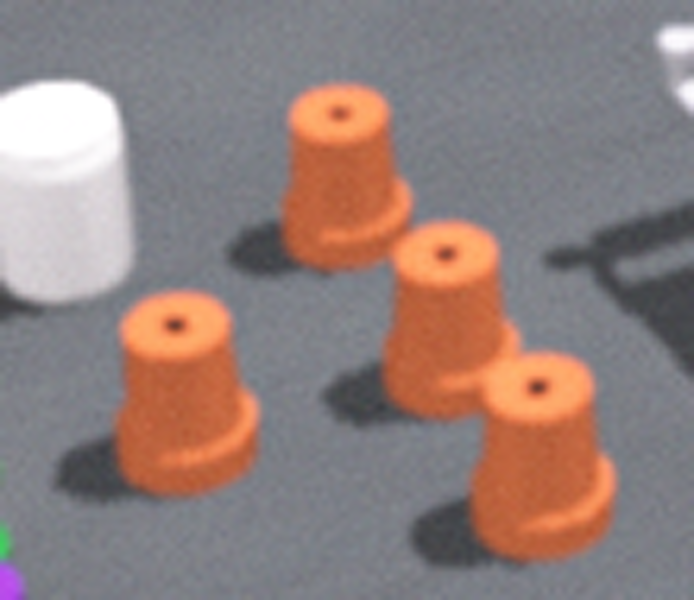

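```bash
cat > fit.py <<'E'
from h import *
from scipy.optimize import least_squares
def c(u,v,f,x0,y0): return ((u+.5)/f-.5+x0,(v+.5)/f-.5+y0)
T=lambda u,v:c(u,v,5,160,140); S=lambda u,v:c(u,v,4,250,180)
obs=[('top',T(62,42),(113,395,112)),('top',T(767,66),(113,-135,112)),('top',T(38,336),(-113,395,112)),('top',T(762,356),(-113,-135,112)),
('scene',S(758,152),(113,395,112)),('scene',S(205,330),(113,-135,112)),('scene',S(578,36),(-113,395,112)),('scene',S(57,180),(-113,-135,112))]
def w(p,q):
    a=p[2];x,y,z=q
    return (p[0]+np.cos(a)*x-np.sin(a)*y,p[1]+np.sin(a)*x+np.cos(a)*y,z)
def r(p):
    return np.concatenate([proj(n,w(p,q))[0]-uv for n,uv,q in obs])
if __name__=='__main__':
    s=least_squares(r,[600,0,0.]);print(s.x);print(s.fun.reshape(-1,2).round(1))
    for n,uv,q in obs: print(n,unproj(n,uv,112).round(1))
    a=s.x[2]; R=np.array([[np.cos(a),-np.sin(a)],[np.sin(a),np.cos(a)]])
    def loc(n,uv,z): return (R.T@(unproj(n,uv,z)[:2]-s.x[:2])).round(1)
    print('handle top',loc('top',T(555,197),145),'scene',loc('scene',S(300,180),127))
    print('knob top',loc('top',T(470,397),153),'scene',loc('scene',S(253,70),137))
    print('pin',loc('top',T(615,407),130),'scene',loc('scene',S(144,106),126))
    H2=lambda u,v:c(u,v,6,330,165);H3=lambda u,v:c(u,v,6.315789,150,210)
    for k,(A,B) in enumerate([((145,97),(538,386)),((136,274),(446,253)),((350,292),(175,325)),((132,494),(340,113))]):
        print('pot',k,unproj('top',H2(*A),75).round(1),unproj('scene',H3(*B),75).round(1))
E
python3 fit.py
```

```text
[ 6.09152581e+02  2.43114017e+00 -1.61557402e-02]
[[ 1.  -0.3]
 [ 0.  -0.9]
 [ 1.3 -0.5]
 [-0.1 -0.1]
 [ 0.5 -1.8]
 [-0.3 -0.1]
 [ 0.9 -2.6]
 [-0.2 -0.8]]
top [727.2 399.1 112. ]
top [ 716.6 -134.2  112. ]
top [500.5 403.9 112. ]
top [ 493.5 -131.2  112. ]
scene [736.  385.9 112. ]
scene [ 720.9 -134.1  112. ]
scene [515.6 384.1 112. ]
scene [ 498.5 -132.6  112. ]
handle top [-5.9 20.5] scene [ 0.2 19.4]
knob top [-157.8   76. ] scene [-147.    68.2]
pin [-158.   -28.2] scene [-154.5  -32. ]
pot 0 [ 619.7 -292.6   75. ] [ 622.  -295.7   75. ]
pot 1 [ 504.9 -285.5   75. ] [ 507.2 -289.    75. ]
pot 2 [ 495.4 -419.9   75. ] [ 498.4 -423.5   75. ]
pot 3 [ 365.9 -281.3   75. ] [ 369.2 -285.1   75. ]
```

```bash
cat > ov.py <<'E'
from fit import *
def seg(p):
    L=[]
    for s in(1,-1):
        for x in(106,120):
            L.append(((s*x,-135,112),(s*x,395,112)))
        for y in(-135,395): L.append(((s*106,y,112),(s*120,y,112)))
    return [(w(p,a),w(p,b)) for a,b in L]
def ring(c,r,z,n=24):
    t=np.linspace(0,2*np.pi,n+1);pts=[(c[0]+r*np.cos(a),c[1]+r*np.sin(a),z) for a in t];return list(zip(pts[:-1],pts[1:]))
def draw(n,img,segs,x0,y0,wd,hg,name):
    f=min(800/wd,600/hg);I=cv2.resize(img[y0:y0+hg,x0:x0+wd,::-1],(int(wd*f),int(hg*f)),interpolation=cv2.INTER_CUBIC)
    for a,b in segs:
        q=((proj(n,[a,b])-(x0,y0)+.5)*f-.5).round().astype(int)
        cv2.line(I,q[0].tolist(),q[1].tolist(),(255,0,255) ,1)
    cv2.imwrite(name,I)
E
python3 - <<'E'
from ov import *
p=[609.2,1.5,-.0162]
t=cv2.imread('pics/top0.png')[:,:,::-1]; s=cv2.imread('pics/scene0.png')[:,:,::-1]
g=seg(p)
pin=w(p,(-155,-32,130))
for q,rr,z in (((-155,-32),4,130),((-155,73),9,153)): g+=ring(w(p,(*q,0)),rr,z)
for q in((-40,20-7),(-40,27),(40,13),(40,27)): g+=ring(w(p,(*q,0)),1,145,4)
for q in((621,-294),(506,-287),(497,-421.7),(367.5,-283)): g+=ring(q,24,75)+ring(q,33,0)
draw('top',t,g,160,140,160,100,'pics/o1.png');draw('scene',s,g,250,180,200,120,'pics/o2.png');draw('top',t,g,330,165,80,100,'pics/o3.png');draw('scene',s,g,150,210,110,95,'pics/o4.png')
E
```

```text
(no output)
```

View pics/o1.png

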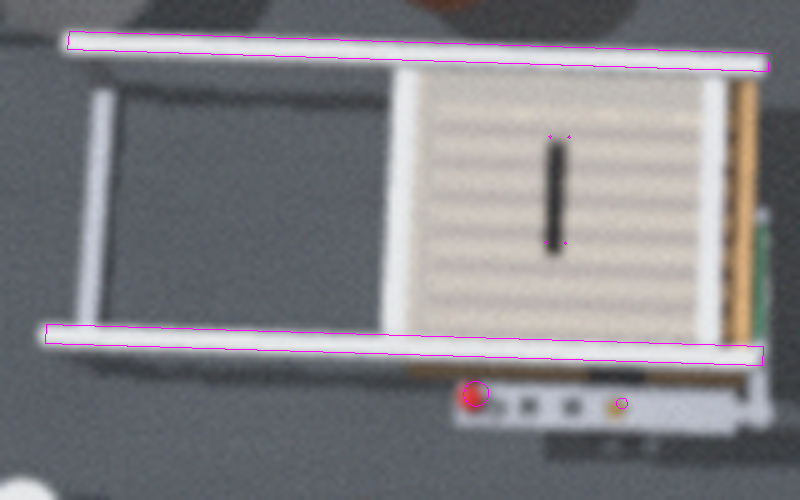

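View pics/o2.png

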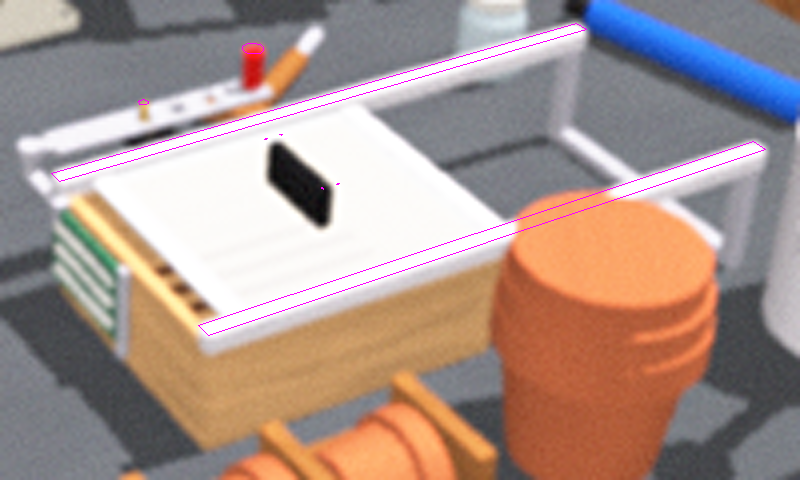

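View pics/o3.png

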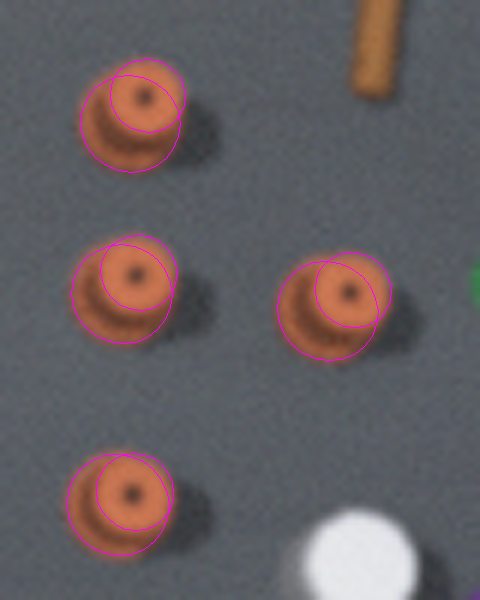

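View pics/o4.png

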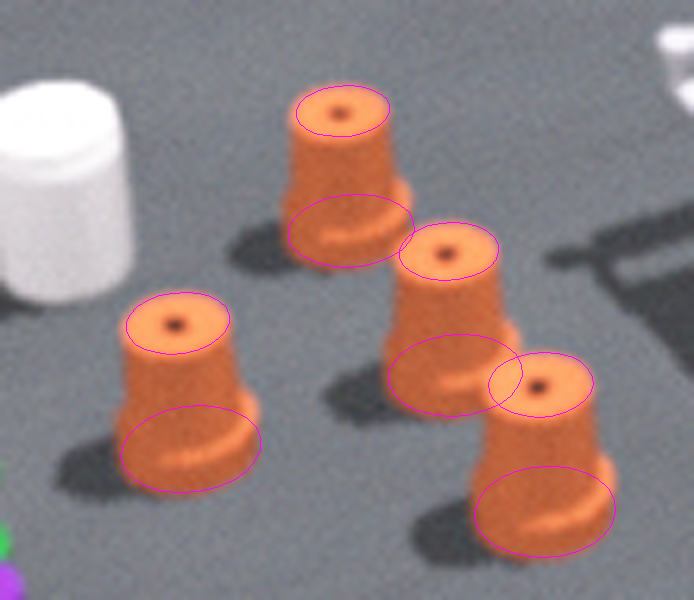

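Create d.py:
```python
from h import *
import sys
from scipy.spatial.transform import Rotation as Ro
B=(607.5,3.0,-0.0155)
def loc(xy):
    a=B[2];d=np.asarray(xy)-B[:2];return np.array([np.cos(a)*d[0]+np.sin(a)*d[1],-np.sin(a)*d[0]+np.cos(a)*d[1]])
def wld(x,y):
    a=B[2];return np.array([B[0]+np.cos(a)*x-np.sin(a)*y,B[1]+np.sin(a)*x+np.cos(a)*y])
def st():
    o=readout.get_obs();R=Ro.from_rotvec(o['orientation']).as_matrix()
    print('t',round(o['t'],2),'ee',o['ee_pos'].round(1),'loc',loc(o['ee_pos'][:2]).round(1),'w',round(o['width'],1),'f',o['ft_force'].round(1),'q',o['qpos'].round(2),'tooly deg',np.degrees(np.arctan2(R[1,1],R[0,1])).round(2),'tz',R[:,2].round(3));return o,R
def go(xw,yw,z):
    o,R=st();d=R.T@(np.array([xw,yw,z])-o['ee_pos']);print('tool delta mm',d.round(1))
if __name__=='__main__':
    if len(sys.argv)==1: st()
    elif sys.argv[1]=='w': go(*map(float,sys.argv[2:5]))
    else:
        x,y,z=map(float,sys.argv[2:5]);go(*wld(x,y),z)
```

```text
(no output)
```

Request:
carry_out([
  [[0,0,0],[0,0,-0.092],0],
  [[0,0,0],[0,0,-0.092],0],
  [[0,0,0],[0,0,-0.092],0],
  [[0,0,0],[0,0,0],0],
  [[0,0,0],[0,0,0],0],
  [[0,0,0],[0,0,0],0],
])

```text
t: 0.6
ee_pos: [179.7, 598.4, 222.4]
orientation: [-0.029, -3.141, 0.001]
ft_force: [0.4, 0.0, 0.4]
width: 88.0
```

```bash
python3 d.py b -1 20 222
```

```text
t 0.6 ee [179.7 598.4 222.4] loc [-436.9  588.7] w 88.0 f [0.4 0.  0.4] q [ 1.26  0.42  1.63 -0.    1.09 -0.29] tooly deg 88.94 tz [-0. -0. -1.]
tool delta mm [-437.6 -567.4    0.6]
```

Request:
carry_out([
  [[-0.02,-0.0258,0],[0,0,0],0],
  [[-0.02,-0.0258,0],[0,0,0],0],
  [[-0.02,-0.0258,0],[0,0,0],0],
  [[-0.02,-0.0258,0],[0,0,0],0],
  [[-0.02,-0.0258,0],[0,0,0],0],
  [[-0.02,-0.0258,0],[0,0,0],0],
  [[-0.02,-0.0258,0],[0,0,0],0],
  [[-0.02,-0.0258,0],[0,0,0],0],
  [[-0.02,-0.0258,0],[0,0,0],0],
  [[-0.02,-0.0258,0],[0,0,0],0],
  [[-0.02,-0.0258,0],[0,0,0],0],
])

```text
t: 1.52
ee_pos: [396.0, 310.0, 222.8]
orientation: [0.028, 3.141, 0.0]
ft_force: [1.3, 0.4, -0.4]
width: 87.9
```

Request:
carry_out([
  [[-0.02,-0.0258,0],[0,0,0],0],
  [[-0.02,-0.0258,0],[0,0,0],0],
  [[-0.02,-0.0258,0],[0,0,0],0],
  [[-0.02,-0.0258,0],[0,0,0],0],
  [[-0.02,-0.0258,0],[0,0,0],0],
  [[-0.02,-0.0258,0],[0,0,0],0],
  [[-0.02,-0.0258,0],[0,0,0],0],
  [[-0.02,-0.0258,0],[0,0,0],0],
  [[-0.02,-0.0258,0],[0,0,0],0],
  [[-0.02,-0.0258,0],[0,0,0],0],
  [[0,0,0],[0,0,0],0],
  [[0,0,0],[0,0,0],0],
])

```text
t: 2.52
ee_pos: [591.7, 48.9, 222.4]
orientation: [-0.032, -3.141, -0.0]
ft_force: [0.1, 1.0, 0.8]
width: 87.6
```

```bash
python3 d.py b -1 20 113
python3 - <<'E'
from h import *
crop(imaging.get_image('top'),160,90,240,170,'pics/t3.png');crop(imaging.get_image('scene'),200,80,240,180,'pics/s3.png')
E
```

```text
t 2.52 ee [591.7  48.9 222.4] loc [-16.5  45.7] w 87.6 f [0.1 1.  0.8] q [ 0.06  0.38  1.7   0.    1.06 -1.49] tooly deg 88.85 tz [-0.  0. -1.]
tool delta mm [-15.7 -25.6 109.4]
pics/t3.png scale 3.3333333333333335
pics/s3.png scale 3.3333333333333335
```

View pics/t3.png

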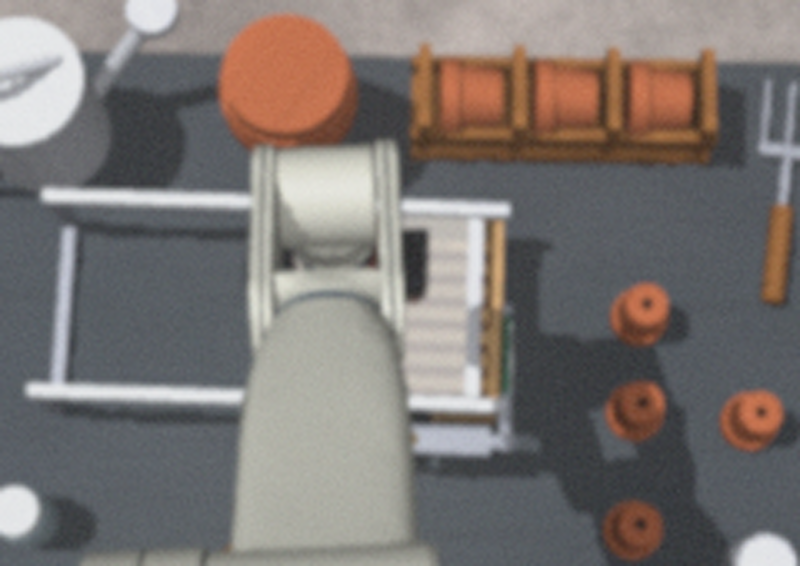

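View pics/s3.png

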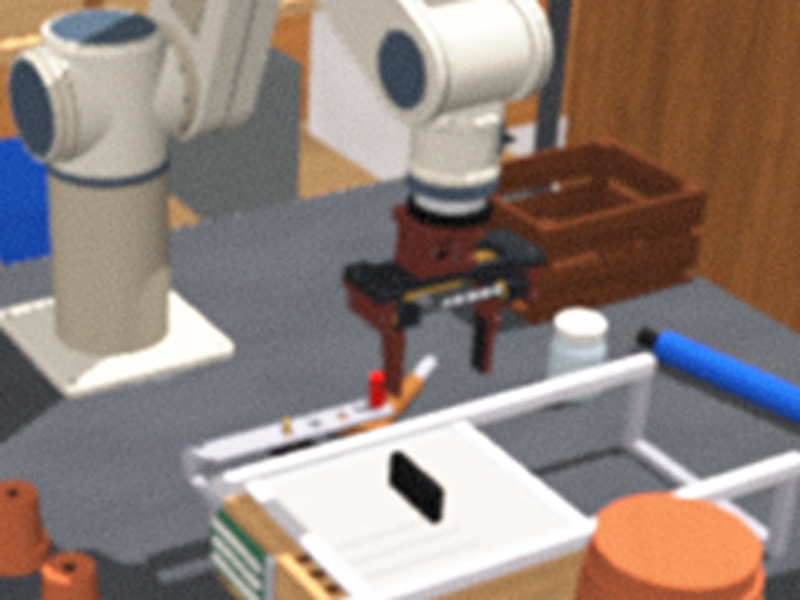

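Request:
carry_out([
  [[-0.016,-0.026,0],[0,0,0],0],
  [[0,0,0.03],[0,0,0],0],
  [[0,0,0.03],[0,0,0],0],
  [[0,0,0.03],[0,0,0],0],
  [[0,0,0.019],[0,0,0],0],
  [[0,0,0],[0,0,0],1],
  [[0,0,0],[0,0,0],1],
  [[0,0,0],[0,0,0],1],
  [[0,0,0],[0,0,0],1],
  [[0,0,0],[0,0,0],1],
  [[0,0,0],[0,0,0],1],
])

```text
t: 3.53
ee_pos: [607.4, 24.1, 115.0]
orientation: [0.025, 3.139, 0.0]
ft_force: [0.2, -0.4, -0.1]
width: 51.4
```

```bash
python3 d.py
```

```text
t 3.53 ee [607.4  24.1 115. ] loc [-0.4 21.1] w 51.4 f [ 0.2 -0.4 -0.1] q [ 0.02  0.53  1.74 -0.    0.87 -1.53] tooly deg 89.1 tz [ 0.002  0.    -1.   ]
```

Request:
carry_out([
  [[0,0,0],[0,0,0],1],
  [[0,0,0],[0,0,0],1],
  [[0,0,0],[0,0,0],1],
  [[0,0,0],[0,0,0],1],
  [[0,0,0],[0,0,0],1],
  [[0,0,0],[0,0,0],1],
  [[0,0,0],[0,0,0],1],
  [[0,0,0],[0,0,0],1],
])

```text
t: 4.2
ee_pos: [606.7, 23.8, 113.6]
orientation: [-0.025, -3.141, 0.0]
ft_force: [0.6, -1.1, 0.8]
width: 13.5
```

```bash
python3 d.py
```

```text
t 4.2 ee [606.7  23.8 113.6] loc [-1.1 20.8] w 13.5 f [ 0.6 -1.1  0.8] q [ 0.02  0.54  1.74 -0.    0.87 -1.54] tooly deg 89.09 tz [-0. -0. -1.]
```

Request:
carry_out([
  [[0,0.01,0],[0,0,0],1],
  [[0,0.02,0],[0,0,0],1],
  [[0,0.025,0],[0,0,0],1],
  [[0,0.025,0],[0,0,0],1],
  [[0,0.025,0],[0,0,0],1],
  [[0,0.025,0],[0,0,0],1],
  [[0,0.025,0],[0,0,0],1],
  [[0,0.025,0],[0,0,0],1],
  [[0,0.025,0],[0,0,0],1],
  [[0,0.01,0],[0,0,0],1],
  [[0,0.005,0],[0,0,0],1],
  [[0,0,0],[0,0,0],1],
])

```text
t: 5.2
ee_pos: [610.5, 245.0, 113.7]
orientation: [0.023, 3.141, 0.001]
ft_force: [3.1, 0.9, -1.5]
width: 13.7
```

Request:
carry_out([
  [[0,0.002,0],[0,0,0],1],
  [[0,0,0],[0,0,0],1],
  [[0,0.002,0],[0,0,0],1],
  [[0,0,0],[0,0,0],1],
  [[0,0,0],[0,0,0],1],
])

```text
t: 5.62
ee_pos: [610.5, 247.2, 113.6]
orientation: [0.026, 3.141, -0.0]
ft_force: [3.3, -1.7, -2.1]
width: 14.0
```

```bash
python3 d.py
```

```text
t 5.62 ee [610.5 247.2 113.6] loc [ -0.8 244.2] w 14.0 f [ 3.3 -1.7 -2.1] q [ 0.37  0.6   1.62 -0.    0.92 -1.19] tooly deg 89.06 tz [ 0. -0. -1.]
```

Request:
carry_out([
  [[0,0.002,0],[0,0,0],1],
  [[0,0,0],[0,0,0],1],
  [[0,0.002,0],[0,0,0],1],
  [[0,0,0],[0,0,0],1],
  [[0,0.001,0],[0,0,0],1],
  [[0,0,0],[0,0,0],1],
])

```text
t: 6.12
ee_pos: [610.6, 253.2, 113.7]
orientation: [0.025, 3.141, 0.0]
ft_force: [5.0, -0.9, -2.8]
width: 14.2
```

Request:
carry_out([
  [[0,0.001,0],[0,0,0],1],
  [[0,0,0],[0,0,0],1],
  [[0,0.001,0],[0,0,0],1],
  [[0,0,0],[0,0,0],1],
])

```text
t: 6.45
ee_pos: [610.6, 253.9, 113.6]
orientation: [0.024, 3.141, -0.003]
ft_force: [4.6, -6.8, -1.6]
width: 13.9
```

```bash
python3 d.py
```

```text
t 6.45 ee [610.6 253.9 113.6] loc [ -0.8 250.9] w 13.9 f [ 4.6 -6.8 -1.6] q [ 0.38  0.6   1.61 -0.    0.93 -1.18] tooly deg 89.11 tz [ 0.    -0.002 -1.   ]
```

Request:
carry_out([
  [[0,-0.001,0],[0,0,0],0.3],
  [[0,0,0],[0,0,0],0.3],
  [[0,0,0],[0,0,0],0.3],
  [[0,0,0],[0,0,0],0.3],
  [[0,0,0],[0,0,0],0.3],
  [[0,0,-0.02],[0,0,0],0],
  [[0,0,-0.03],[0,0,0],0],
  [[0,0,-0.03],[0,0,0],0],
  [[0,-0.03,-0.02],[0,0,0],0],
  [[0,-0.03,0],[0,0,0],0],
  [[0,-0.03,0],[0,0,0],0],
  [[0,-0.03,0],[0,0,0],0],
])

```text
t: 7.45
ee_pos: [608.3, 133.2, 214.5]
orientation: [0.023, 3.141, 0.001]
ft_force: [-0.1, 0.3, 0.2]
width: 87.1
```

```bash
python3 d.py
python3 - <<'E'
from h import *
crop(imaging.get_image('top'),160,90,280,200,'pics/t4.png')
E
```

```text
t 7.45 ee [608.3 133.2 214.5] loc [ -1.2 130.2] w 87.1 f [-0.1  0.3  0.2] q [ 0.2   0.43  1.64  0.    1.07 -1.36] tooly deg 89.15 tz [ 0.001  0.    -1.   ]
pics/t4.png scale 2.857142857142857
```

View pics/t4.png

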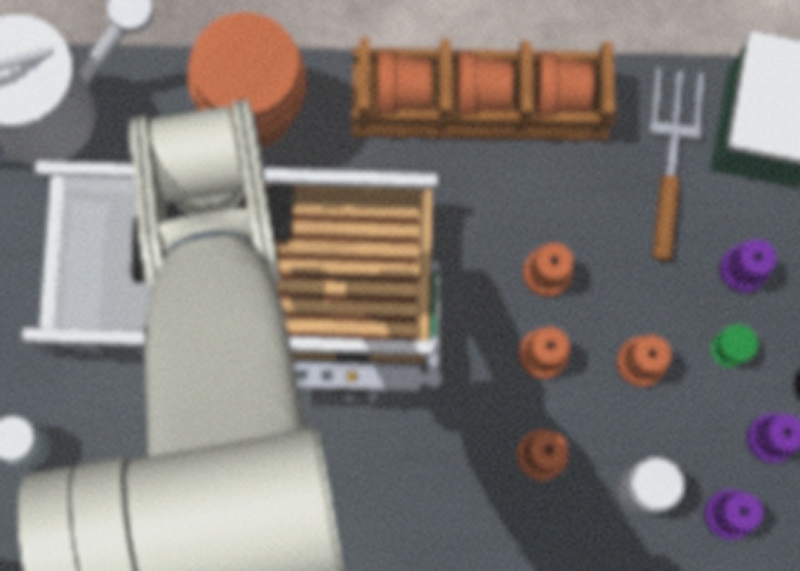

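```bash
sed -i 's/607.5,3.0/607.5,3.5/' d.py; python3 d.py w 621 -294 200
```

```text
t 7.5 ee [607.9 128.4 214. ] loc [ -1.6 124.9] w 87.6 f [-0.7 -3.  -0.7] q [ 0.19  0.43  1.64 -0.    1.07 -1.36] tooly deg 89.02 tz [-0.    -0.002 -1.   ]
tool delta mm [ -20.3 -422.1   14.9]
```

Request:
carry_out([
  [[-0.0017,-0.035,0.001],[0,0,0],0],
  [[-0.0017,-0.035,0.001],[0,0,0],0],
  [[-0.0017,-0.035,0.001],[0,0,0],0],
  [[-0.0017,-0.035,0.001],[0,0,0],0],
  [[-0.0017,-0.035,0.001],[0,0,0],0],
  [[-0.0017,-0.035,0.001],[0,0,0],0],
  [[-0.0017,-0.035,0.001],[0,0,0],0],
  [[-0.0017,-0.035,0.001],[0,0,0],0],
  [[-0.0017,-0.035,0.001],[0,0,0],0],
  [[-0.0017,-0.035,0.001],[0,0,0],0],
  [[-0.0017,-0.035,0.001],[0,0,0],0],
  [[-0.0017,-0.03,0.001],[0,0,0],0],
])

```text
t: 8.5
ee_pos: [622.2, -283.3, 201.6]
orientation: [-0.026, -3.141, 0.0]
ft_force: [0.6, -0.3, 0.0]
width: 87.7
```

Request:
carry_out([
  [[0,0,0],[0,0,0],0],
  [[0,0,0],[0,0,0],0],
  [[0,0,0],[0,0,0],0],
])

```text
t: 8.75
ee_pos: [622.1, -280.6, 201.3]
orientation: [-0.025, -3.141, -0.001]
ft_force: [1.2, 0.8, 0.4]
width: 87.9
```

```bash
python3 d.py w 621 -294 40
```

```text
t 8.75 ee [ 622.1 -280.6  201.3] loc [  19.  -283.9] w 87.9 f [1.2 0.8 0.4] q [-0.44  0.53  1.51  0.    1.11 -2.  ] tooly deg 89.08 tz [-0.001  0.001 -1.   ]
tool delta mm [  0.8 -13.5 161.3]
```

Request:
carry_out([
  [[0.001,-0.0135,0],[0,0,0],0],
  [[0,0,0.035],[0,0,0],0],
  [[0,0,0.035],[0,0,0],0],
  [[0,0,0.035],[0,0,0],0],
  [[0,0,0.035],[0,0,0],0],
  [[0,0,0.021],[0,0,0],0],
  [[0,0,0],[0,0,0],1],
  [[0,0,0],[0,0,0],1],
  [[0,0,0],[0,0,0],1],
  [[0,0,0],[0,0,0],1],
  [[0,0,0],[0,0,0],1],
  [[0,0,0],[0,0,0],1],
])

```text
t: 9.75
ee_pos: [622.1, -295.1, 42.5]
orientation: [0.025, 3.139, -0.001]
ft_force: [0.9, 1.6, 6.4]
width: 51.3
```

Request:
carry_out([
  [[0,0,0],[0,0,0],1],
  [[0,0,0],[0,0,0],1],
  [[0,0,0],[0,0,0],1],
  [[0,0,0],[0,0,0],1],
  [[0,0,0],[0,0,0],1],
])

```text
t: 10.17
ee_pos: [622.2, -295.1, 42.6]
orientation: [0.025, 3.139, -0.001]
ft_force: [-0.8, 1.5, 7.3]
width: 50.8
```

```bash
python3 d.py
```

```text
t 10.17 ee [ 622.2 -295.1   42.6] loc [  19.3 -298.3] w 50.8 f [-0.8  1.5  7.3] q [-0.46  0.73  1.56  0.    0.84 -2.02] tooly deg 89.09 tz [ 0.002 -0.001 -1.   ]
```

Request:
carry_out([
  [[0,0,-0.01],[0,0,0],1],
  [[0,0,-0.02],[0,0,0],1],
  [[0,0,-0.03],[0,0,0],1],
  [[0,0,-0.03],[0,0,0],1],
  [[0,0,-0.03],[0,0,0],1],
  [[0,0.02,-0.03],[0,0,0],1],
  [[-0.005,0.03,0],[0,0,0],1],
  [[-0.005,0.03,0],[0,0,0],1],
  [[-0.005,0.03,0],[0,0,0],1],
  [[-0.005,0.03,0],[0,0,0],1],
  [[-0.005,0.03,0],[0,0,0],1],
  [[-0.004,0.03,0],[0,0,0],1],
])

```text
t: 11.17
ee_pos: [653.1, -94.0, 191.4]
orientation: [0.025, 3.141, -0.0]
ft_force: [-0.2, 0.6, -2.5]
width: 51.3
```

Request:
carry_out([
  [[0,0.025,0],[0,0,0],1],
  [[0,0.015,0],[0,0,0],1],
  [[0,0,0],[0,0,0],1],
  [[0,0,0],[0,0,0],1],
])

```text
t: 11.5
ee_pos: [653.7, -55.1, 191.0]
orientation: [-0.022, -3.141, 0.001]
ft_force: [-0.9, -0.3, -2.3]
width: 51.1
```

```bash
python3 d.py b 48 -56 55
python3 - <<'E'
from h import *
crop(imaging.get_image('scene'),130,80,300,220,'pics/s5.png')
E
```

```text
t 11.5 ee [653.7 -55.1 191. ] loc [ 47.1 -57.9] w 51.1 f [-0.9 -0.3 -2.3] q [-0.1   0.5   1.58 -0.    1.06 -1.66] tooly deg 89.18 tz [-0.    -0.001 -1.   ]
tool delta mm [ -0.9   2.  136. ]
pics/s5.png scale 2.6666666666666665
```

View pics/s5.png

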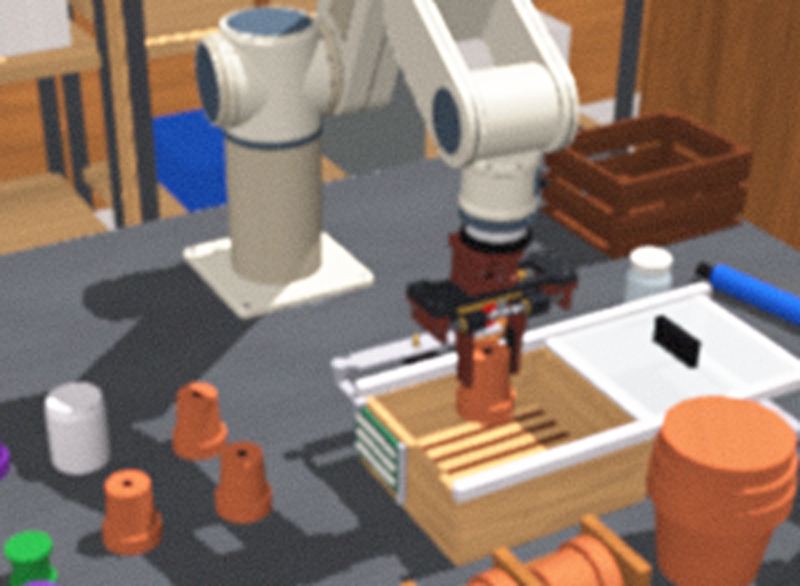

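Request:
carry_out([
  [[0,0.002,0.02],[0,0,0],1],
  [[0,0,0.03],[0,0,0],1],
  [[0,0,0.03],[0,0,0],1],
  [[0,0,0.03],[0,0,0],1],
  [[0,0,0.015],[0,0,0],1],
  [[0,0,0.008],[0,0,0],1],
  [[0,0,0],[0,0,0],1],
  [[0,0,0.001],[0,0,0],1],
  [[0,0,0],[0,0,0],1],
])

```text
t: 12.3
ee_pos: [655.2, -53.7, 58.2]
orientation: [0.025, 3.139, -0.0]
ft_force: [0.2, -0.5, -2.2]
width: 51.3
```

```bash
python3 d.py b 48 -56 55
```

```text
t 12.3 ee [655.2 -53.7  58.2] loc [ 48.6 -56.5] w 51.3 f [ 0.2 -0.5 -2.2] q [-0.1   0.67  1.64  0.    0.83 -1.65] tooly deg 89.07 tz [ 0.003 -0.    -1.   ]
tool delta mm [0.6 0.5 3.2]
```

Request:
carry_out([
  [[0,0,0.001],[0,0,0],1],
  [[0,0,0.001],[0,0,0],1],
  [[0,0,0.001],[0,0,0],1],
  [[0,0,0.0005],[0,0,0],1],
  [[0,0,0],[0,0,0],1],
])

```text
t: 12.72
ee_pos: [654.6, -53.2, 54.5]
orientation: [0.024, 3.14, -0.0]
ft_force: [-2.2, 0.6, 4.9]
width: 51.2
```

Request:
carry_out([
  [[0,0,0],[0,0,0],0.2],
  [[0,0,0],[0,0,0],0.2],
  [[0,0,0],[0,0,0],0.2],
  [[0,0,0],[0,0,0],0.2],
  [[0,0,-0.01],[0,0,0],0.2],
  [[0,0,-0.03],[0,0,0],0.2],
  [[0,0,-0.04],[0,0,0],0.2],
  [[0,0,-0.04],[0,0,0],0],
  [[0.03,-0.02,-0.025],[0,0,0],0],
  [[0.03,-0.03,0],[0,0,0],0],
  [[0.03,-0.03,0],[0,0,0],0],
  [[0.02,-0.035,0],[0,0,0],0],
])

```text
t: 13.72
ee_pos: [542.5, -164.4, 198.2]
orientation: [0.022, 3.141, -0.0]
ft_force: [-0.4, -0.9, -0.4]
width: 88.1
```

```bash
python3 d.py w 506 -287.5 200;python3 - <<'E'
from h import *
i=imaging.get_image('top');crop(i,230,140,160,120,'pics/t6.png')
E
```

```text
t 13.72 ee [ 542.5 -164.4  198.2] loc [ -62.4 -168.9] w 88.1 f [-0.4 -0.9 -0.4] q [-0.32  0.37  1.78  0.    0.99 -1.87] tooly deg 89.19 tz [ 0. -0. -1.]
tool delta mm [  34.8 -123.6   -1.8]
pics/t6.png scale 5.0
```

View pics/t6.png

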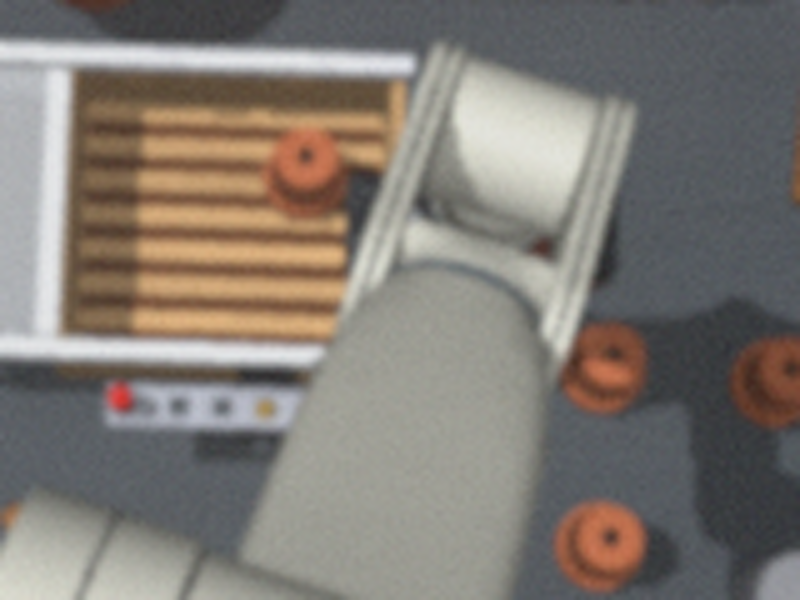

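Run:
```python
from fit import *
for q in((612,355),(610,538),(790,370)): print(unproj('top',c(*q,5,230,140),75).round(1))
```

```text
[ 503.5 -284.5   75. ]
[ 364.9 -281.3   75. ]
[ 494.  -418.7   75. ]
```

Request:
carry_out([
  [[0.011,-0.04,0],[0,0,0],0],
  [[0.012,-0.04,0],[0,0,0],0],
  [[0.012,-0.04,0],[0,0,0],0],
  [[0,0,0],[0,0,0],0],
  [[0,0,0],[0,0,0],0],
  [[0,0,0],[0,0,0],0],
])

```text
t: 14.27
ee_pos: [507.9, -283.6, 197.2]
orientation: [0.026, 3.141, 0.0]
ft_force: [0.5, -0.3, -0.1]
width: 87.8
```

```bash
python3 d.py w 506 -287.5 42
```

```text
t 14.27 ee [ 507.9 -283.6  197.2] loc [ -95.2 -288.6] w 87.8 f [ 0.5 -0.3 -0.1] q [-0.53  0.39  1.75  0.    1.   -2.08] tooly deg 89.03 tz [ 0.  0. -1.]
tool delta mm [  1.8  -4.  155.2]
```

Request:
carry_out([
  [[0.002,-0.005,0.03],[0,0,0],0],
  [[0,0,0.035],[0,0,0],0],
  [[0,0,0.035],[0,0,0],0],
  [[0,0,0.035],[0,0,0],0],
  [[0,0,0.02],[0,0,0],0],
  [[0,0,0],[0,0,0],1],
  [[0,0,0],[0,0,0],1],
  [[0,0,0],[0,0,0],1],
  [[0,0,0],[0,0,0],1],
  [[0,0,0],[0,0,0],1],
  [[0,0,0],[0,0,0],1],
  [[0,0,0],[0,0,0],1],
])

```text
t: 15.27
ee_pos: [506.7, -288.9, 43.4]
orientation: [0.025, 3.139, -0.001]
ft_force: [-0.2, 2.5, 6.6]
width: 50.8
```

Request:
carry_out([
  [[0,0,0],[0,0,0],1],
  [[0,0,0],[0,0,0],1],
  [[0,0,0],[0,0,0],1],
])

```text
t: 15.52
ee_pos: [506.7, -289.0, 43.5]
orientation: [0.026, 3.139, -0.001]
ft_force: [0.3, 3.0, 7.5]
width: 51.2
```

```bash
python3 d.py b 48 56 190
```

```text
t 15.52 ee [ 506.7 -289.    43.5] loc [ -96.2 -294. ] w 51.2 f [0.3 3.  7.5] q [-0.54  0.62  1.82  0.    0.71 -2.09] tooly deg 89.07 tz [ 0.002 -0.001 -1.   ]
tool delta mm [-144.3  350.  -146.5]
```

Request:
carry_out([
  [[0,0,-0.01],[0,0,0],1],
  [[0,0,-0.02],[0,0,0],1],
  [[0,0,-0.03],[0,0,0],1],
  [[0,0,-0.03],[0,0,0],1],
  [[0,0,-0.03],[0,0,0],1],
  [[-0.008,0.02,-0.03],[0,0,0],1],
  [[-0.014,0.035,0],[0,0,0],1],
  [[-0.014,0.035,0],[0,0,0],1],
  [[-0.014,0.035,0],[0,0,0],1],
  [[-0.014,0.035,0],[0,0,0],1],
  [[-0.014,0.035,0],[0,0,0],1],
  [[-0.014,0.035,0],[0,0,0],1],
])

```text
t: 16.52
ee_pos: [601.5, -58.6, 192.7]
orientation: [0.025, 3.141, -0.0]
ft_force: [0.9, -0.4, -1.8]
width: 50.8
```

Request:
carry_out([
  [[-0.014,0.035,0],[0,0,0],1],
  [[-0.014,0.035,0],[0,0,0],1],
  [[-0.014,0.035,0],[0,0,0],1],
  [[-0.008,0.015,0],[0,0,0],1],
  [[0,0,0],[0,0,0],1],
  [[0,0,0],[0,0,0],1],
  [[0,0,0],[0,0,0],1],
])

```text
t: 17.1
ee_pos: [652.6, 57.8, 191.9]
orientation: [-0.026, -3.141, 0.001]
ft_force: [-0.0, -1.0, -1.6]
width: 51.0
```

```bash
python3 d.py b 48 56 56
```

```text
t 17.1 ee [652.6  57.8 191.9] loc [44.2 55. ] w 51.0 f [-0.  -1.  -1.6] q [ 0.07  0.5   1.58 -0.    1.06 -1.48] tooly deg 89.07 tz [-0.001 -0.001 -1.   ]
tool delta mm [ -3.9   1.1 135.9]
```

Request:
carry_out([
  [[-0.004,0.001,0.02],[0,0,0],1],
  [[0,0,0.03],[0,0,0],1],
  [[0,0,0.03],[0,0,0],1],
  [[0,0,0.03],[0,0,0],1],
  [[0,0,0.015],[0,0,0],1],
  [[0,0,0.007],[0,0,0],1],
  [[0,0,0.001],[0,0,0],1],
  [[0,0,0.001],[0,0,0],1],
  [[0,0,0.001],[0,0,0],1],
  [[0,0,0.001],[0,0,0],1],
  [[0,0,0],[0,0,0],1],
])

```text
t: 18.02
ee_pos: [658.1, 60.0, 57.1]
orientation: [0.025, 3.14, 0.0]
ft_force: [0.0, 0.7, -2.1]
width: 51.1
```

Request:
carry_out([
  [[0,0,0.001],[0,0,0],1],
  [[0,0,0.001],[0,0,0],1],
  [[0,0,0.001],[0,0,0],1],
  [[0,0,0],[0,0,0],1],
])

```text
t: 18.35
ee_pos: [658.1, 60.0, 55.5]
orientation: [0.025, 3.14, 0.0]
ft_force: [-4.9, -1.4, 15.8]
width: 51.3
```

Request:
carry_out([
  [[0,0,-0.001],[0,0,0],0.2],
  [[0,0,0],[0,0,0],0.2],
  [[0,0,0],[0,0,0],0.2],
  [[0,0,0],[0,0,0],0.2],
  [[0,0,-0.01],[0,0,0],0.2],
  [[0,0,-0.03],[0,0,0],0.2],
  [[0,0,-0.04],[0,0,0],0.2],
  [[0,0,-0.04],[0,0,0],0],
  [[0.01,-0.03,-0.025],[0,0,0],0],
  [[0.013,-0.039,0],[0,0,0],0],
  [[0.013,-0.039,0],[0,0,0],0],
  [[0.013,-0.039,0],[0,0,0],0],
])

```text
t: 19.35
ee_pos: [605.7, -87.4, 200.5]
orientation: [0.023, 3.14, -0.001]
ft_force: [1.0, -1.3, 0.4]
width: 87.8
```

Request:
carry_out([
  [[0.013,-0.039,0],[0,0,0],0],
  [[0.013,-0.039,0],[0,0,0],0],
  [[0.013,-0.039,0],[0,0,0],0],
  [[0.013,-0.039,0],[0,0,0],0],
  [[0.013,-0.039,0],[0,0,0],0],
  [[0.013,-0.039,0],[0,0,0],0],
  [[0,0,0],[0,0,0],0],
  [[0,0,0],[0,0,0],0],
])

```text
t: 20.02
ee_pos: [523.5, -321.0, 199.3]
orientation: [0.031, 3.141, -0.0]
ft_force: [0.8, 0.9, 0.4]
width: 87.7
```

```bash
python3 d.py w 497 -422.5 200;python3 - <<'E'
from h import *
i=imaging.get_image('top');crop(i,230,140,220,160,'pics/t7.png')
i=imaging.get_image('scene');crop(i,130,160,300,160,'pics/s7.png')
E
```

```text
t 20.02 ee [ 523.5 -321.   199.3] loc [ -79.  -325.8] w 87.7 f [0.8 0.9 0.4] q [-0.57  0.43  1.67  0.    1.03 -2.12] tooly deg 88.87 tz [ 0. -0. -1.]
tool delta mm [  24.4 -102.    -0.7]
pics/t7.png scale 3.6363636363636362
pics/s7.png scale 2.6666666666666665
```

View pics/t7.png

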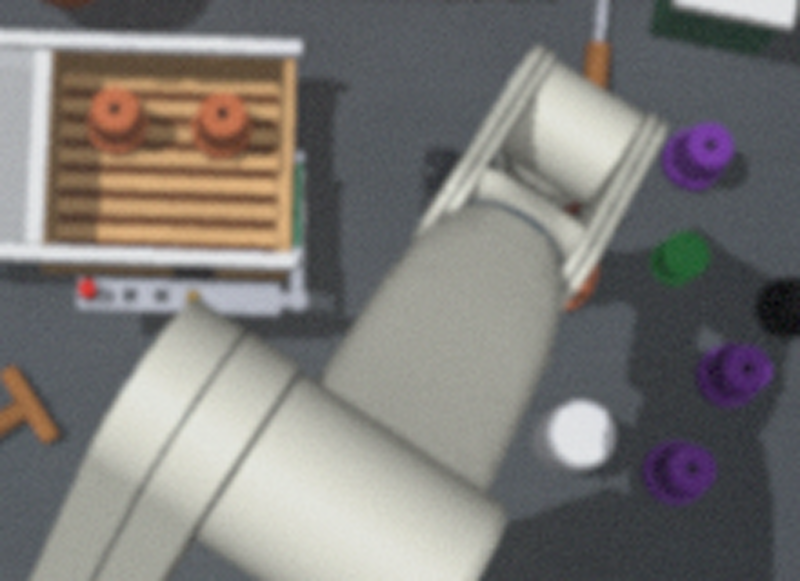

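View pics/s7.png

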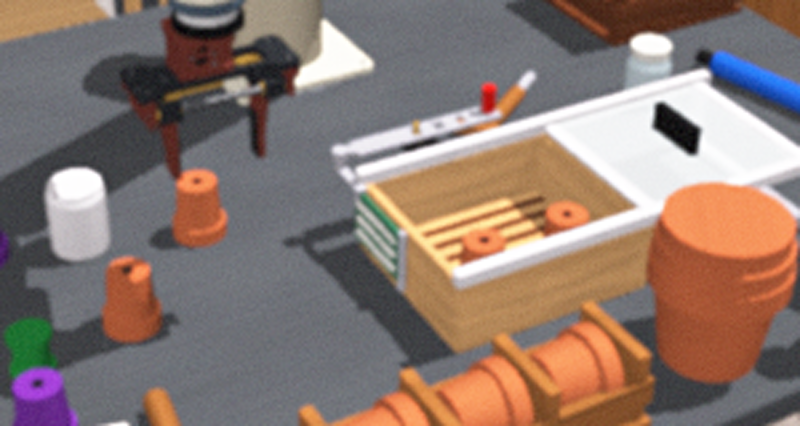

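Request:
carry_out([
  [[0.008,-0.034,0],[0,0,0],0],
  [[0.008,-0.034,0],[0,0,0],0],
  [[0.008,-0.034,0],[0,0,0],0],
  [[0,0,0],[0,0,0],0],
  [[0,0,0],[0,0,0],0],
  [[0,0,0],[0,0,0],0],
])

```text
t: 20.62
ee_pos: [499.3, -418.9, 198.7]
orientation: [-0.023, -3.141, -0.002]
ft_force: [0.3, -0.9, -0.3]
width: 87.9
```

```bash
python3 d.py w 497 -423 42
```

```text
t 20.62 ee [ 499.3 -418.9  198.7] loc [-101.6 -424. ] w 87.9 f [ 0.3 -0.9 -0.3] q [-0.72  0.49  1.58  0.    1.07 -2.27] tooly deg 89.16 tz [-0.     0.001 -1.   ]
tool delta mm [  2.2  -4.3 156.7]
```

Request:
carry_out([
  [[0.002,-0.004,0.031],[0,0,0],0],
  [[0,0,0.035],[0,0,0],0],
  [[0,0,0.035],[0,0,0],0],
  [[0,0,0.035],[0,0,0],0],
  [[0,0,0.02],[0,0,0],0],
  [[0,0,0],[0,0,0],1],
  [[0,0,0],[0,0,0],1],
  [[0,0,0],[0,0,0],1],
  [[0,0,0],[0,0,0],1],
  [[0,0,0],[0,0,0],1],
  [[0,0,0],[0,0,0],1],
  [[0,0,0],[0,0,0],1],
])

```text
t: 21.62
ee_pos: [497.5, -424.9, 44.7]
orientation: [0.025, 3.14, -0.002]
ft_force: [0.6, 2.7, 7.4]
width: 51.2
```

Request:
carry_out([
  [[0,0,0],[0,0,0],1],
  [[0,0,0],[0,0,0],1],
  [[0,0,0],[0,0,0],1],
])

```text
t: 21.87
ee_pos: [497.5, -424.9, 44.7]
orientation: [0.025, 3.14, -0.001]
ft_force: [-0.2, 3.5, 7.5]
width: 50.9
```

```bash
python3 d.py b -48 56 190
```

```text
t 21.87 ee [ 497.5 -424.9   44.7] loc [-103.3 -430.1] w 50.9 f [-0.2  3.5  7.5] q [-0.73  0.69  1.65  0.    0.8  -2.28] tooly deg 89.07 tz [ 0.002 -0.001 -1.   ]
tool delta mm [ -55.3  486.  -145.6]
```

Request:
carry_out([
  [[0,0,-0.01],[0,0,0],1],
  [[0,0,-0.02],[0,0,0],1],
  [[0,0,-0.03],[0,0,0],1],
  [[0,0,-0.03],[0,0,0],1],
  [[0,0,-0.03],[0,0,0],1],
  [[-0.002,0.02,-0.03],[0,0,0],1],
  [[-0.004,0.036,0],[0,0,0],1],
  [[-0.004,0.036,0],[0,0,0],1],
  [[-0.004,0.036,0],[0,0,0],1],
  [[-0.004,0.036,0],[0,0,0],1],
  [[-0.004,0.036,0],[0,0,0],1],
  [[-0.004,0.036,0],[0,0,0],1],
])

```text
t: 22.87
ee_pos: [526.2, -187.6, 193.8]
orientation: [0.026, 3.141, -0.001]
ft_force: [0.3, -0.3, -1.4]
width: 51.3
```

Request:
carry_out([
  [[-0.004,0.036,0],[0,0,0],1],
  [[-0.004,0.036,0],[0,0,0],1],
  [[-0.004,0.036,0],[0,0,0],1],
  [[-0.004,0.036,0],[0,0,0],1],
  [[-0.004,0.036,0],[0,0,0],1],
  [[-0.004,0.036,0],[0,0,0],1],
  [[-0.003,0.025,0],[0,0,0],1],
  [[0,0.008,0],[0,0,0],1],
  [[0,0,0],[0,0,0],1],
  [[0,0,0],[0,0,0],1],
  [[0,0,0],[0,0,0],1],
])

```text
t: 23.78
ee_pos: [557.1, 58.3, 193.1]
orientation: [-0.026, -3.141, 0.001]
ft_force: [-0.4, -0.0, -1.2]
width: 51.0
```

```bash
python3 d.py b -48 57 57
```

```text
t 23.78 ee [557.1  58.3 193.1] loc [-51.2  54. ] w 51.0 f [-0.4 -0.  -1.2] q [ 0.08  0.37  1.8  -0.    0.98 -1.47] tooly deg 89.05 tz [-0. -0. -1.]
tool delta mm [ -3.2   3.1 136.1]
```

Request:
carry_out([
  [[-0.003,0.003,0.02],[0,0,0],1],
  [[0,0,0.03],[0,0,0],1],
  [[0,0,0.03],[0,0,0],1],
  [[0,0,0.03],[0,0,0],1],
  [[0,0,0.015],[0,0,0],1],
  [[0,0,0.007],[0,0,0],1],
  [[0,0,0.001],[0,0,0],1],
  [[0,0,0.001],[0,0,0],1],
  [[0,0,0.001],[0,0,0],1],
  [[0,0,0.001],[0,0,0],1],
  [[0,0,0.001],[0,0,0],1],
  [[0,0,0],[0,0,0],1],
])

```text
t: 24.78
ee_pos: [561.0, 62.5, 56.7]
orientation: [0.025, 3.14, 0.0]
ft_force: [0.1, -0.5, 0.1]
width: 51.0
```

Request:
carry_out([
  [[0,0,0.001],[0,0,0],1],
  [[0,0,0],[0,0,0],1],
])

```text
t: 24.95
ee_pos: [561.0, 62.5, 56.6]
orientation: [0.024, 3.14, -0.0]
ft_force: [-3.1, -1.7, 12.0]
width: 50.8
```

Request:
carry_out([
  [[0,0,-0.001],[0,0,0],0.2],
  [[0,0,0],[0,0,0],0.2],
  [[0,0,0],[0,0,0],0.2],
  [[0,0,0],[0,0,0],0.2],
  [[0,0,-0.01],[0,0,0],0.2],
  [[0,0,-0.03],[0,0,0],0.2],
  [[0,0,-0.04],[0,0,0],0.2],
  [[0,0,-0.04],[0,0,0],0],
  [[0.015,-0.027,-0.025],[0,0,0],0],
  [[0.019,-0.034,0],[0,0,0],0],
  [[0.019,-0.034,0],[0,0,0],0],
  [[0.019,-0.034,0],[0,0,0],0],
])

```text
t: 25.95
ee_pos: [485.7, -66.3, 202.3]
orientation: [0.023, 3.139, -0.001]
ft_force: [1.0, -0.1, 0.5]
width: 87.7
```

Request:
carry_out([
  [[0.019,-0.034,0],[0,0,0],0],
  [[0.019,-0.034,0],[0,0,0],0],
  [[0.019,-0.034,0],[0,0,0],0],
  [[0.019,-0.034,0],[0,0,0],0],
  [[0.019,-0.034,0],[0,0,0],0],
  [[0.019,-0.034,0],[0,0,0],0],
  [[0,0,0],[0,0,0],0],
  [[0,0,0],[0,0,0],0],
  [[0,0,0],[0,0,0],0],
])

```text
t: 26.7
ee_pos: [369.1, -267.4, 201.3]
orientation: [0.027, 3.141, 0.0]
ft_force: [0.0, -0.1, -0.0]
width: 88.0
```

```bash
python3 d.py w 368 -284.5 43;python3 - <<'E'
from h import *
i=imaging.get_image('scene');crop(i,130,160,300,160,'pics/s8.png')
E
```

```text
t 26.7 ee [ 369.1 -267.4  201.3] loc [-234.1 -274.6] w 88.0 f [ 0.  -0.1 -0. ] q [-0.65  0.2   2.01  0.    0.93 -2.21] tooly deg 89.03 tz [ 0.  0. -1.]
tool delta mm [  0.9 -17.1 158.2]
pics/s8.png scale 2.6666666666666665
```

View pics/s8.png

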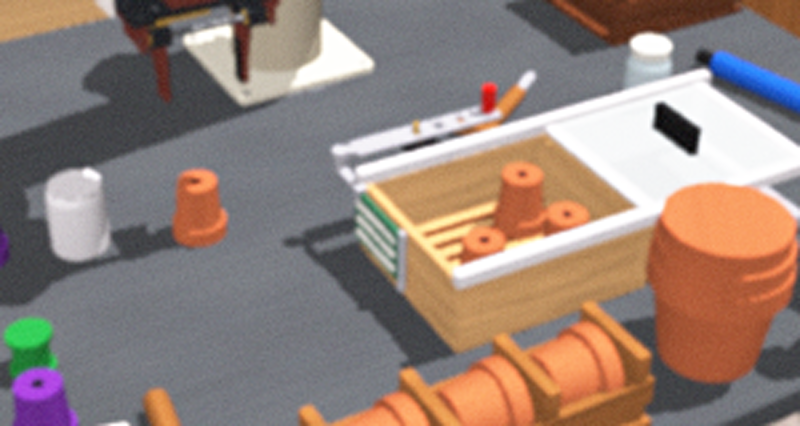

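Request:
carry_out([
  [[0.001,-0.017,0],[0,0,0],0],
  [[0,0,0.035],[0,0,0],0],
  [[0,0,0.035],[0,0,0],0],
  [[0,0,0.035],[0,0,0],0],
  [[0,0,0.035],[0,0,0],0],
  [[0,0,0.018],[0,0,0],0],
  [[0,0,0],[0,0,0],1],
  [[0,0,0],[0,0,0],1],
  [[0,0,0],[0,0,0],1],
  [[0,0,0],[0,0,0],1],
  [[0,0,0],[0,0,0],1],
  [[0,0,0],[0,0,0],1],
])

```text
t: 27.75
ee_pos: [368.6, -284.9, 44.1]
orientation: [0.025, 3.14, -0.002]
ft_force: [1.2, 3.0, 6.5]
width: 51.2
```

Request:
carry_out([
  [[0,0,0],[0,0,0],1],
  [[0,0,0],[0,0,0],1],
  [[0,0,0],[0,0,0],1],
  [[0,0,0],[0,0,0],1],
])

```text
t: 28.08
ee_pos: [368.6, -284.9, 44.1]
orientation: [0.025, 3.14, -0.002]
ft_force: [1.2, 1.7, 8.8]
width: 50.8
```

```bash
python3 d.py b -48 -56 190
```

```text
t 28.08 ee [ 368.6 -284.9   44.1] loc [-234.4 -292.1] w 50.8 f [1.2 1.7 8.8] q [-0.68  0.5   2.07  0.    0.56 -2.24] tooly deg 89.08 tz [ 0.002 -0.001 -1.   ]
tool delta mm [-186.5  236.1 -145.8]
```

Request:
carry_out([
  [[0,0,-0.01],[0,0,0],1],
  [[0,0,-0.02],[0,0,0],1],
  [[0,0,-0.03],[0,0,0],1],
  [[0,0,-0.03],[0,0,0],1],
  [[0,0,-0.03],[0,0,0],1],
  [[-0.008,0.01,-0.03],[0,0,0],1],
  [[-0.02,0.025,0],[0,0,0],1],
  [[-0.02,0.025,0],[0,0,0],1],
  [[-0.02,0.025,0],[0,0,0],1],
  [[-0.02,0.025,0],[0,0,0],1],
  [[-0.02,0.025,0],[0,0,0],1],
  [[-0.02,0.025,0],[0,0,0],1],
])

```text
t: 29.08
ee_pos: [498.8, -125.3, 193.8]
orientation: [0.025, 3.141, -0.0]
ft_force: [0.1, -1.3, -1.4]
width: 50.9
```

Request:
carry_out([
  [[-0.02,0.025,0],[0,0,0],1],
  [[-0.02,0.025,0],[0,0,0],1],
  [[-0.018,0.025,0],[0,0,0],1],
  [[0,0,0],[0,0,0],1],
  [[0,0,0],[0,0,0],1],
  [[0,0,0],[0,0,0],1],
])

```text
t: 29.58
ee_pos: [556.7, -52.7, 193.1]
orientation: [-0.024, -3.141, 0.0]
ft_force: [0.0, 0.3, -1.3]
width: 51.1
```

```bash
python3 d.py b -48 -57 57
```

```text
t 29.58 ee [556.7 -52.7 193.1] loc [-49.9 -57. ] w 51.1 f [ 0.   0.3 -1.3] q [-0.12  0.36  1.8  -0.    0.98 -1.67] tooly deg 89.13 tz [-0.001 -0.    -1.   ]
tool delta mm [ -2.    0.  136.1]
```

Request:
carry_out([
  [[-0.002,0,0.02],[0,0,0],1],
  [[0,0,0.03],[0,0,0],1],
  [[0,0,0.03],[0,0,0],1],
  [[0,0,0.03],[0,0,0],1],
  [[0,0,0.015],[0,0,0],1],
  [[0,0,0.007],[0,0,0],1],
  [[0,0,0.001],[0,0,0],1],
  [[0,0,0.001],[0,0,0],1],
  [[0,0,0.001],[0,0,0],1],
  [[0,0,0.001],[0,0,0],1],
  [[0,0,0.001],[0,0,0],1],
  [[0,0,0],[0,0,0],1],
])

```text
t: 30.58
ee_pos: [559.9, -52.6, 56.6]
orientation: [0.025, 3.14, -0.0]
ft_force: [-0.0, 0.0, -1.4]
width: 51.1
```

Request:
carry_out([
  [[0,0,0.001],[0,0,0],1],
  [[0,0,0],[0,0,0],1],
])

```text
t: 30.75
ee_pos: [559.9, -52.6, 56.2]
orientation: [0.025, 3.141, -0.0]
ft_force: [-3.7, -0.2, 9.6]
width: 50.5
```

Request:
carry_out([
  [[0,0,-0.001],[0,0,0],0.2],
  [[0,0,0],[0,0,0],0.2],
  [[0,0,0],[0,0,0],0.2],
  [[0,0,0],[0,0,0],0.2],
  [[0,0,-0.01],[0,0,0],0.2],
  [[0,0,-0.03],[0,0,0],0.2],
  [[0,0,-0.04],[0,0,0],0.2],
  [[0,0,-0.04],[0,0,0],0],
  [[0,0,-0.035],[0,0,0],0],
  [[-0.005,0.033,0],[0,0,0],0],
  [[-0.005,0.033,0],[0,0,0],0],
  [[-0.005,0.033,0],[0,0,0],0],
])

```text
t: 31.75
ee_pos: [576.7, 46.9, 212.9]
orientation: [0.028, 3.139, 0.0]
ft_force: [-0.1, -0.6, -0.2]
width: 87.9
```

Request:
carry_out([
  [[-0.005,0.034,0],[0,0,0],0],
  [[-0.005,0.034,0],[0,0,0],0],
  [[-0.005,0.034,0],[0,0,0],0],
  [[-0.005,0.034,0],[0,0,0],0],
  [[-0.005,0.034,0],[0,0,0],0],
  [[-0.005,0.034,0],[0,0,0],0],
  [[0,0,0],[0,0,0],0],
  [[0,0,0],[0,0,0],0],
  [[0,0,0],[0,0,0],0],
])

```text
t: 32.5
ee_pos: [608.9, 249.3, 211.0]
orientation: [-0.024, -3.141, 0.001]
ft_force: [-0.5, 0.1, -0.1]
width: 87.8
```

```bash
python3 d.py b 0 249 113;python3 - <<'E'
from h import *
i=imaging.get_image('scene');crop(i,130,120,300,200,'pics/s9.png');i=imaging.get_image('top');crop(i,160,100,280,200,'pics/t9.png')
E
```

```text
t 32.5 ee [608.9 249.3 211. ] loc [ -2.4 245.8] w 87.8 f [-0.5  0.1 -0.1] q [ 0.37  0.48  1.56 -0.    1.1  -1.18] tooly deg 89.13 tz [-0.001 -0.001 -1.   ]
tool delta mm [-2.5  3.3 98. ]
pics/s9.png scale 2.6666666666666665
pics/t9.png scale 2.857142857142857
```

View pics/s9.png

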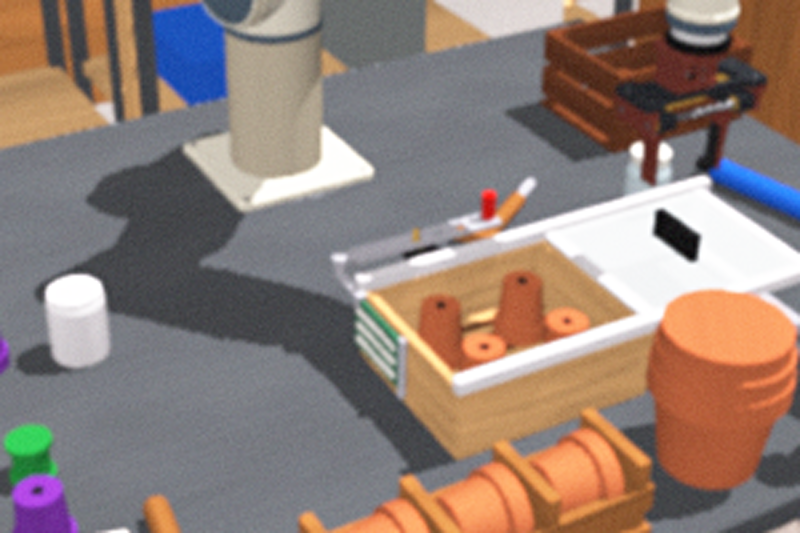

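View pics/t9.png

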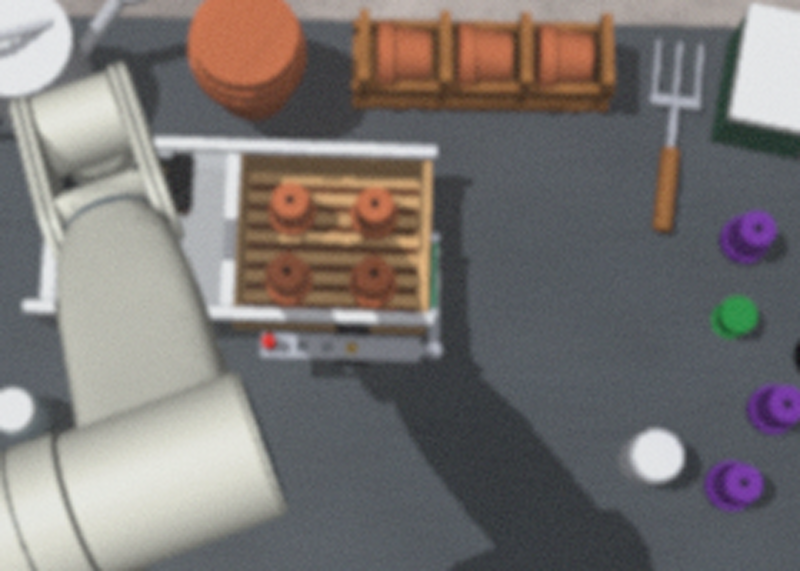

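All four pots stand upright in the box. Now the handle.

Request:
carry_out([
  [[-0.0025,0.0035,0.02],[0,0,0],0],
  [[0,0,0.03],[0,0,0],0],
  [[0,0,0.03],[0,0,0],0],
  [[0,0,0.018],[0,0,0],0],
  [[0,0,0],[0,0,0],1],
  [[0,0,0],[0,0,0],1],
  [[0,0,0],[0,0,0],1],
  [[0,0,0],[0,0,0],1],
  [[0,0,0],[0,0,0],1],
  [[0,0,0],[0,0,0],1],
  [[0,0,0],[0,0,0],1],
  [[0,0,0],[0,0,0],1],
])

```text
t: 33.6
ee_pos: [612.1, 253.3, 113.4]
orientation: [0.025, 3.141, 0.0]
ft_force: [-1.1, 0.2, -0.4]
width: 38.0
```

Request:
carry_out([
  [[0,0,0],[0,0,0],1],
  [[0,0,0],[0,0,0],1],
  [[0,0,0],[0,0,0],1],
  [[0,0,0],[0,0,0],1],
  [[0,0,0],[0,0,0],1],
  [[0,0,0],[0,0,0],1],
  [[0,0,0],[0,0,0],1],
])

```text
t: 34.18
ee_pos: [611.9, 253.3, 112.9]
orientation: [-0.025, -3.141, -0.0]
ft_force: [0.2, 0.1, -0.2]
width: 14.0
```

```bash
python3 d.py b 0 0 113
```

```text
t 34.18 ee [611.9 253.3 112.9] loc [  0.5 249.8] w 14.0 f [ 0.2  0.1 -0.2] q [ 0.37  0.61  1.61  0.    0.93 -1.18] tooly deg 89.09 tz [-0.  0. -1.]
tool delta mm [ 4.000e-01 -2.498e+02 -1.000e-01]
```

Request:
carry_out([
  [[0,-0.01,0],[0,0,0],1],
  [[0,-0.02,0],[0,0,0],1],
  [[0,-0.025,0],[0,0,0],1],
  [[0,-0.025,0],[0,0,0],1],
  [[0,-0.025,0],[0,0,0],1],
  [[0,-0.025,0],[0,0,0],1],
  [[0,-0.025,0],[0,0,0],1],
  [[0,-0.025,0],[0,0,0],1],
  [[0,-0.025,0],[0,0,0],1],
  [[0,-0.02,0],[0,0,0],1],
  [[0,-0.015,0],[0,0,0],1],
  [[0,0,0],[0,0,0],1],
])

```text
t: 35.18
ee_pos: [607.8, 10.2, 112.9]
orientation: [-0.028, -3.141, 0.002]
ft_force: [-0.6, -2.5, -0.0]
width: 13.7
```

Request:
carry_out([
  [[0,0,0],[0,0,0],1],
  [[0,-0.002,0],[0,0,0],1],
  [[0,-0.002,0],[0,0,0],1],
  [[0,-0.002,0],[0,0,0],1],
  [[0,0,0],[0,0,0],1],
  [[0,0,0],[0,0,0],1],
])

```text
t: 35.68
ee_pos: [607.7, 7.7, 112.9]
orientation: [-0.024, -3.141, -0.0]
ft_force: [-2.6, 1.5, 0.6]
width: 13.6
```

```bash
python3 d.py b 0 0 113
```

```text
t 35.68 ee [607.7   7.7 112.9] loc [0.1 4.3] w 13.6 f [-2.6  1.5  0.6] q [-0.01  0.54  1.74  0.    0.87 -1.56] tooly deg 89.13 tz [-0.001  0.    -1.   ]
tool delta mm [ 0.1 -4.3 -0.1]
```

Request:
carry_out([
  [[0,-0.001,0],[0,0,0],1],
  [[0,-0.001,0],[0,0,0],1],
  [[0,-0.001,0],[0,0,0],1],
  [[0,-0.001,0],[0,0,0],1],
  [[0,0,0],[0,0,0],1],
  [[0,-0.001,0],[0,0,0],1],
  [[0,0,0],[0,0,0],1],
  [[0,0,0],[0,0,0],1],
])

```text
t: 36.35
ee_pos: [607.7, 3.8, 112.8]
orientation: [-0.025, -3.141, -0.003]
ft_force: [-2.3, 11.1, 1.1]
width: 14.0
```

Request:
carry_out([
  [[0,-0.001,0],[0,0,0],1],
  [[0,0,0],[0,0,0],1],
  [[0,0,0],[0,0,0],1],
])

```text
t: 36.6
ee_pos: [607.7, 3.8, 112.8]
orientation: [-0.025, -3.141, -0.005]
ft_force: [-2.7, 16.8, 1.3]
width: 14.1
```

```bash
python3 d.py b 0 0 113
```

```text
t 36.6 ee [607.7   3.8 112.8] loc [0.1 0.3] w 14.1 f [-2.7 16.8  1.3] q [-0.02  0.54  1.74  0.    0.87 -1.57] tooly deg 89.09 tz [-0.001  0.003 -1.   ]
tool delta mm [ 0.1 -0.3 -0.2]
```

Request:
carry_out([
  [[0,0,0],[0,0,0],0.4],
  [[0,0,0],[0,0,0],0.4],
  [[0,0,0],[0,0,0],0.4],
  [[0,0,0],[0,0,0],0.4],
  [[0,0,0],[0,0,0],0.4],
  [[0,0,-0.02],[0,0,0],0.4],
  [[0,0,-0.03],[0,0,0],0],
  [[0,0,-0.03],[0,0,0],0],
  [[0,0,-0.03],[0,0,0],0],
  [[0.035,0.016,0],[0,0,0],0],
  [[0.035,0.016,0],[0,0,0],0],
  [[0.035,0.016,0],[0,0,0],0],
])

```text
t: 37.6
ee_pos: [503.0, 50.8, 223.5]
orientation: [0.027, 3.14, 0.0]
ft_force: [-0.1, 0.3, -1.1]
width: 87.0
```

Request:
carry_out([
  [[0.035,0.016,0],[0,0,0],0],
  [[0.015,0.009,0],[0,0,0],0],
  [[0,0,0],[0,0,0.12],0],
  [[0,0,0],[0,0,0.12],0],
  [[0,0,0],[0,0,0.12],0],
  [[0,0,0],[0,0,0.12],0],
  [[0,0,0],[0,0,0.12],0],
  [[0,0,0],[0,0,0.12],0],
  [[0,0,0],[0,0,0.12],0],
  [[0,0,0],[0,0,0.12],0],
  [[0,0,0],[0,0,0.12],0],
  [[0,0,0],[0,0,0.12],0],
])

```text
t: 38.6
ee_pos: [454.3, 76.4, 223.1]
orientation: [1.802, 2.573, 0.0]
ft_force: [0.2, 0.4, 0.2]
width: 87.5
```

Request:
carry_out([
  [[0,0,0],[0,0,0.12],0],
  [[0,0,0],[0,0,0.12],0],
  [[0,0,0],[0,0,0.12],0],
  [[0,0,0],[0,0,0],0],
  [[0,0,0],[0,0,0],0],
  [[0,0,0],[0,0,0],0],
])

```text
t: 39.1
ee_pos: [454.2, 76.5, 223.0]
orientation: [2.223, 2.219, 0.0]
ft_force: [-0.2, -0.2, 0.2]
width: 88.2
```

```bash
sed -i 's/607.5,3.5/607.5,3.8/' d.py; python3 d.py b -155 73 122;python3 - <<'E'
from h import *
i=imaging.get_image('scene');crop(i,220,130,200,150,'pics/s10.png');i=imaging.get_image('top');crop(i,160,100,200,150,'pics/t10.png')
from scipy.optimize import brentq
f=lambda v:np.hypot(155-155*np.cos(v),-32+137+155*np.sin(v))-169
v=brentq(f,0,.8);pv=np.array([-155*np.cos(v),-137-155*np.sin(v)]);pin=np.array([-155,-32]);d=(pin-pv)/169;print(v,pv,'knob',pin+41*d,d)
E
```

```text
t 39.1 ee [454.2  76.5 223. ] loc [-154.4   70.3] w 88.2 f [-0.2 -0.2  0.2] q [ 0.14  0.18  1.98 -0.    0.98  0.14] tooly deg -0.1 tz [ 0. -0. -1.]
tool delta mm [  2.7  -0.6 101. ]
pics/s10.png scale 4.0
pics/t10.png scale 4.0
0.4217697423536905 [-141.41671138 -200.4532406 ] knob [-158.29535404    8.86735423] [-0.08037449  0.99676474]
```

View pics/s10.png

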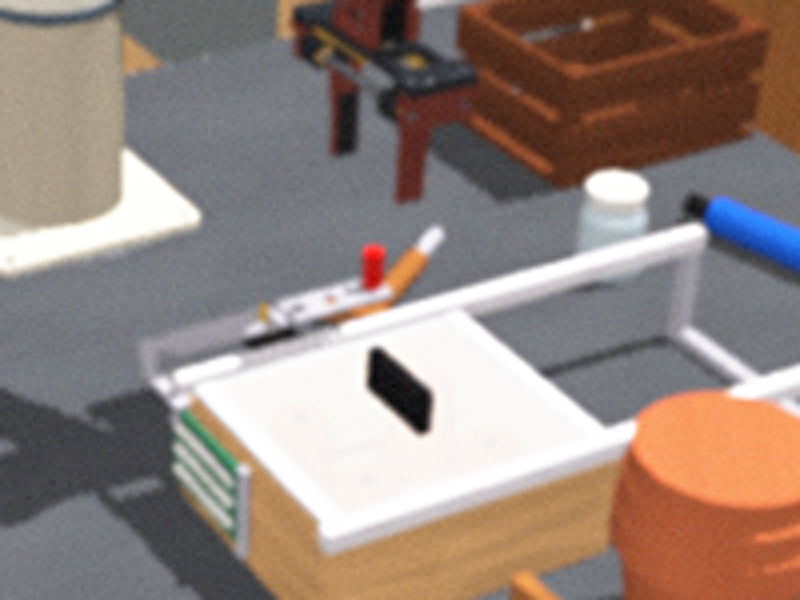

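View pics/t10.png

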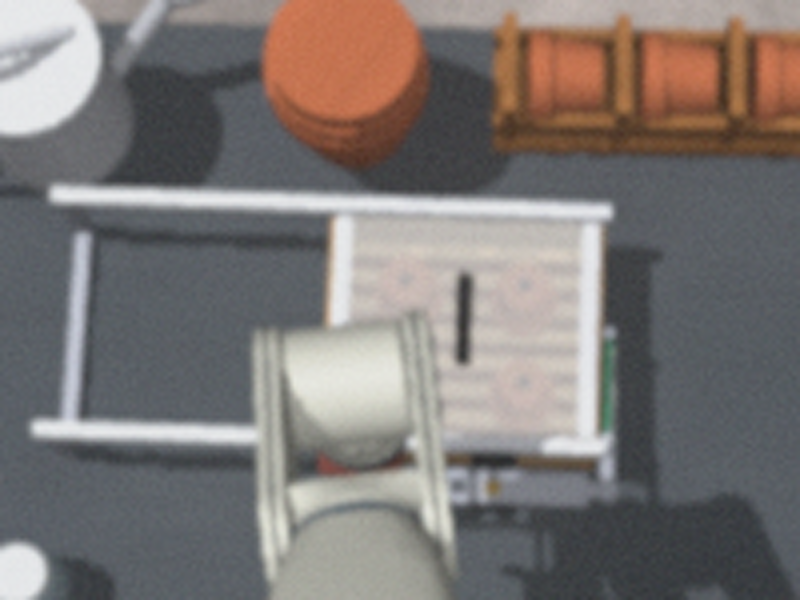

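Request:
carry_out([
  [[0.0027,-0.0006,0.02],[0,0,0],0],
  [[0,0,0.03],[0,0,0],0],
  [[0,0,0.03],[0,0,0],0],
  [[0,0,0.014],[0,0,0],0],
  [[0,0,0.004],[0,0,0],0],
  [[0,0,0],[0,0,0],0.5],
  [[0,0,0],[0,0,0],0.6],
  [[0,0,0],[0,0,0],0.6],
  [[0,0,0],[0,0,0],0.6],
  [[0,0,0],[0,0,0],0.6],
  [[0,0,0],[0,0,0],0.6],
  [[0,0,0],[0,0,0],0.6],
])

```text
t: 40.2
ee_pos: [453.8, 79.4, 125.4]
orientation: [2.226, 2.216, 0.001]
ft_force: [0.8, -0.0, -1.0]
width: 44.7
```

```bash
python3 d.py b -155 73 122;python3 - <<'E'
from h import *
i=imaging.get_image('scene');crop(i,240,150,120,90,'pics/s11.png');i=imaging.get_image('top');crop(i,210,180,120,90,'pics/t11.png')
E
```

```text
t 40.2 ee [453.8  79.4 125.4] loc [-154.9   73.2] w 44.7 f [ 0.8 -0.  -1. ] q [ 0.15  0.34  2.05 -0.    0.75  0.15] tooly deg -0.28 tz [ 0.001  0.    -1.   ]
tool delta mm [-0.2 -0.1  3.4]
pics/s11.png scale 6.666666666666667
pics/t11.png scale 6.666666666666667
```

View pics/s11.png

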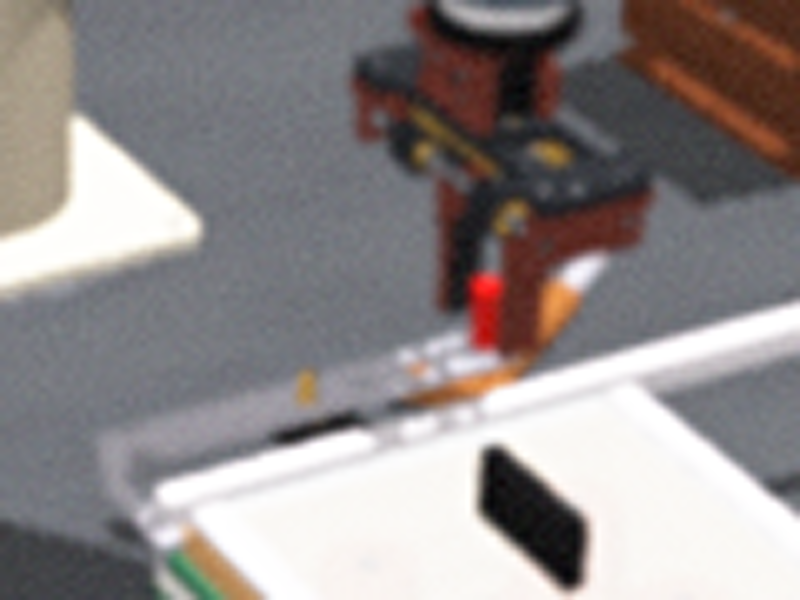

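Request:
carry_out([
  [[0,0,0.002],[0,0,0],1],
  [[0,0,0],[0,0,0],1],
  [[0,0,0],[0,0,0],1],
  [[0,0,0],[0,0,0],1],
  [[0,0,0],[0,0,0],1],
  [[0,0,0],[0,0,0],1],
  [[0,0,0],[0,0,0],1],
  [[0,0,0],[0,0,0],1],
  [[0,0,0],[0,0,0],1],
])

```text
t: 41.05
ee_pos: [453.5, 79.3, 122.9]
orientation: [-2.227, -2.216, 0.0]
ft_force: [-0.0, 0.7, -0.4]
width: 17.5
```

```bash
python3 d.py b -155 73 122;python3 - <<'E'
from h import *
i=imaging.get_image('scene');crop(i,240,150,120,90,'pics/s12.png')
E
```

```text
t 41.05 ee [453.5  79.3 122.9] loc [-155.2   73.1] w 17.5 f [-0.   0.7 -0.4] q [ 0.15  0.34  2.06 -0.    0.74  0.15] tooly deg -0.29 tz [-0. -0. -1.]
tool delta mm [-0.1  0.2  0.9]
pics/s12.png scale 6.666666666666667
```

View pics/s12.png

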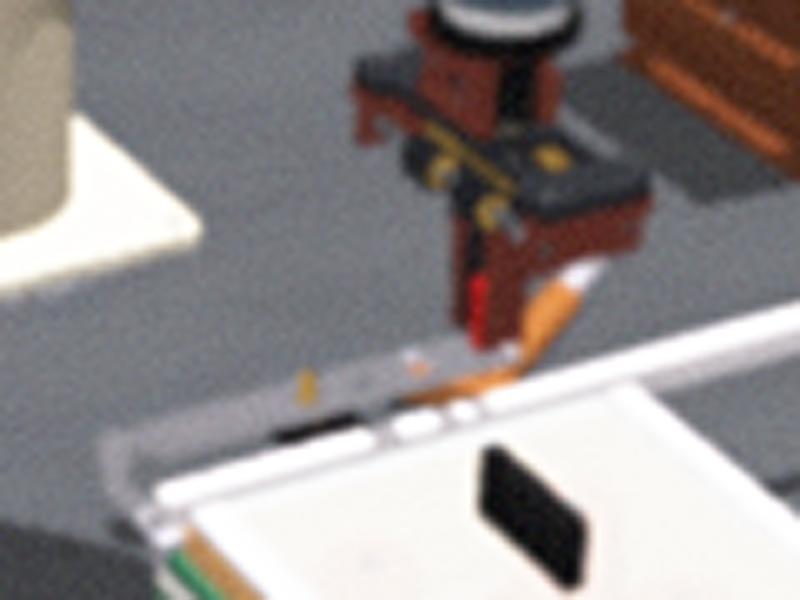

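Request:
carry_out([
  [[-0.0016,0,-0.0104],[0,0,0],1],
  [[0,0,0],[0,0,0],1],
  [[-0.0021,0,-0.0104],[0,0,0],1],
  [[0,0,0],[0,0,0],1],
  [[-0.0026,0,-0.0103],[0,0,0],1],
  [[0,0,0],[0,0,0],1],
  [[-0.0031,0,-0.0101],[0,0,0],1],
  [[0,0,0],[0,0,0],1],
  [[-0.0029,0,-0.008],[0,0,0],1],
  [[0,0,0],[0,0,0],1],
  [[0,0,0],[0,0,0],1],
])

```text
t: 42.02
ee_pos: [453.8, 66.7, 173.0]
orientation: [2.227, 2.215, 0.001]
ft_force: [-0.7, -3.8, -3.7]
width: 17.3
```

```bash
python3 d.py b -155 73 122;python3 - <<'E'
from h import *
i=imaging.get_image('scene');crop(i,240,150,120,90,'pics/s13.png');i=imaging.get_image('top');crop(i,210,180,120,90,'pics/t13.png')
E
```

```text
t 42.02 ee [453.8  66.7 173. ] loc [-154.7   60.5] w 17.3 f [-0.7 -3.8 -3.7] q [ 0.12  0.25  2.03 -0.    0.86  0.13] tooly deg -0.3 tz [ 0.001 -0.    -1.   ]
tool delta mm [12.5 -0.2 51. ]
pics/s13.png scale 6.666666666666667
pics/t13.png scale 6.666666666666667
```

View pics/s13.png

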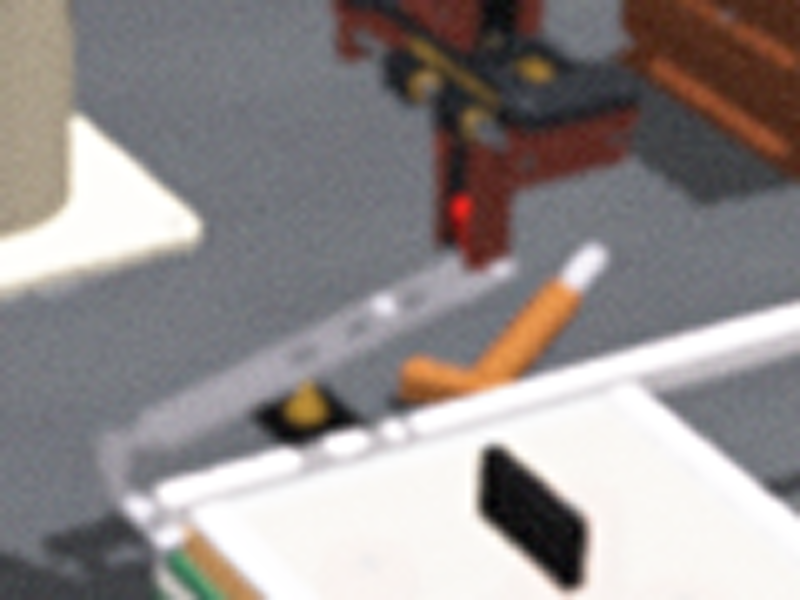

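View pics/t13.png

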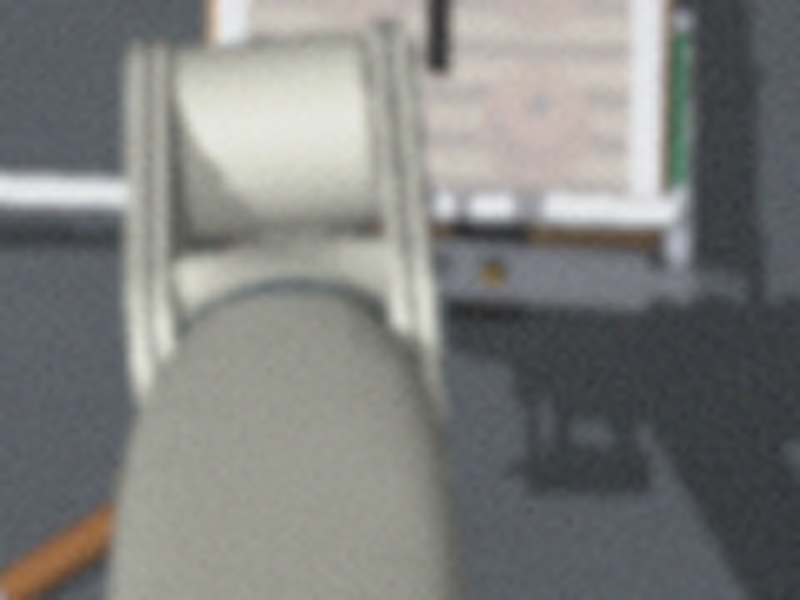

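Request:
carry_out([
  [[-0.008,-0.0004,0],[0,0,0],1],
  [[-0.008,-0.0004,0],[0,0,0],1],
  [[-0.008,-0.0004,0],[0,0,0],1],
  [[-0.008,-0.0004,0],[0,0,0],1],
  [[-0.008,-0.0004,0],[0,0,0],1],
  [[-0.008,-0.0004,0],[0,0,0],1],
  [[-0.008,-0.0004,0],[0,0,0],1],
  [[-0.008,-0.0004,0],[0,0,0],1],
  [[0,0,0],[0,0,0],1],
  [[0,0,0],[0,0,0],1],
  [[0,0,0],[0,0,0],1],
])

```text
t: 43.03
ee_pos: [449.6, 3.0, 172.0]
orientation: [-2.227, -2.215, 0.001]
ft_force: [0.8, -0.2, -1.8]
width: 17.6
```

```bash
python3 d.py b -158.3 -3.4 173;python3 - <<'E'
from h import *
i=imaging.get_image('scene');crop(i,240,150,120,90,'pics/s14.png');i=imaging.get_image('top');crop(i,230,180,120,90,'pics/t14.png')
E
```

```text
t 43.03 ee [449.6   3.  172. ] loc [-157.9   -3.3] w 17.6 f [ 0.8 -0.2 -1.8] q [-0.02  0.24  2.05  0.    0.85 -0.01] tooly deg -0.32 tz [-0.001  0.    -1.   ]
tool delta mm [-0.1 -0.4 -1. ]
pics/s14.png scale 6.666666666666667
pics/t14.png scale 6.666666666666667
```

View pics/s14.png

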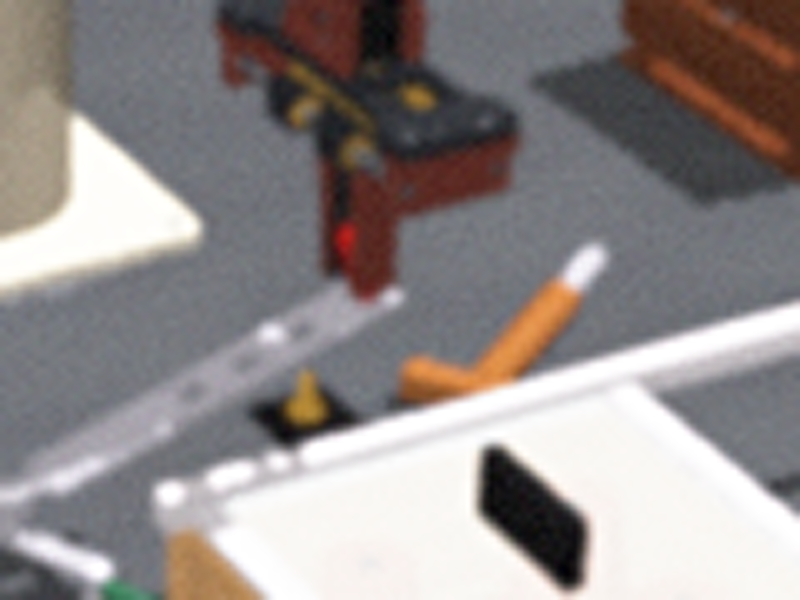

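View pics/t14.png

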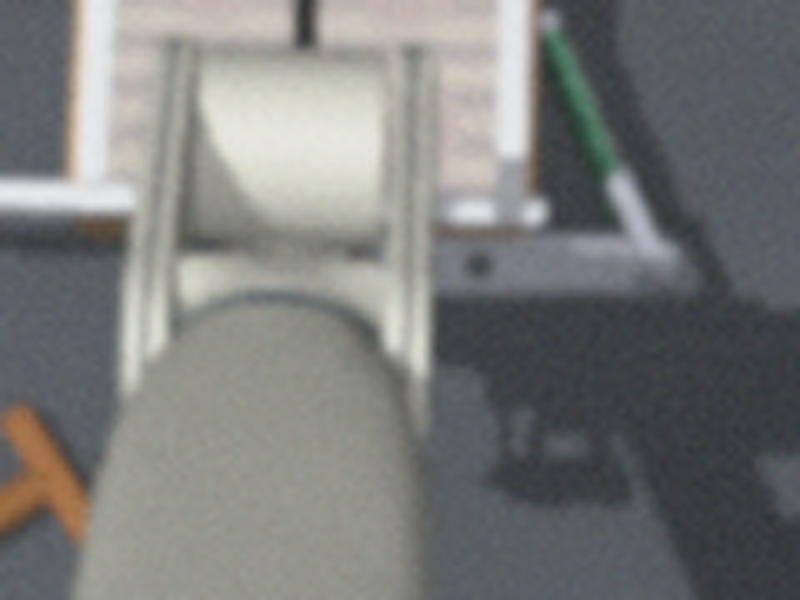

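Request:
carry_out([
  [[0.0022,0,0.006],[0,0,0],1],
  [[0.002,0,0.006],[0,0,0],1],
  [[0.0018,0,0.006],[0,0,0],1],
  [[0.0016,0,0.006],[0,0,0],1],
  [[0,0,0],[0,0,0],1],
  [[0,0,0],[0,0,0],1],
])

```text
t: 43.63
ee_pos: [449.5, 10.9, 147.5]
orientation: [-2.226, -2.216, 0.002]
ft_force: [0.3, -0.4, -0.4]
width: 17.4
```

```bash
python3 d.py b -158.3 4.2 147;python3 - <<'E'
from h import *
i=imaging.get_image('scene');crop(i,250,180,80,60,'pics/s15.png')
E
```

```text
t 43.63 ee [449.5  10.9 147.5] loc [-158.1    4.6] w 17.4 f [ 0.3 -0.4 -0.4] q [-0.    0.29  2.06  0.    0.79  0.  ] tooly deg -0.26 tz [-0.001  0.    -1.   ]
tool delta mm [-0.4 -0.2  0.5]
pics/s15.png scale 10.0
```

View pics/s15.png

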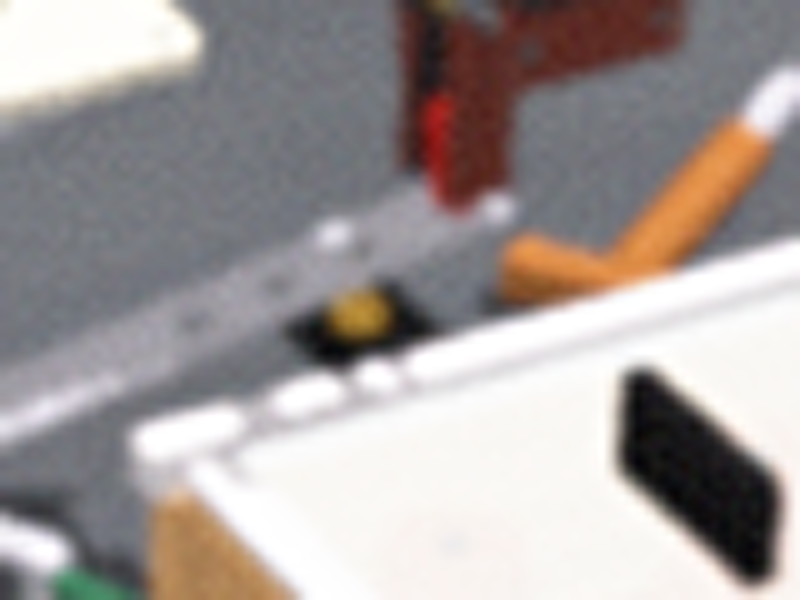

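Request:
carry_out([
  [[0.0014,0,0.006],[0,0,0],1],
  [[0,0,0],[0,0,0],1],
  [[0.0012,0,0.006],[0,0,0],1],
  [[0,0,0],[0,0,0],1],
  [[0,0,0],[0,0,0],1],
])

```text
t: 44.1
ee_pos: [449.8, 13.3, 135.8]
orientation: [-2.227, -2.216, 0.001]
ft_force: [-0.5, -0.4, 1.0]
width: 17.5
```

```bash
python3 d.py b -158.3 8.9 123
```

```text
t 44.1 ee [449.8  13.3 135.8] loc [-157.9    7. ] w 17.5 f [-0.5 -0.4  1. ] q [ 0.    0.31  2.07 -0.    0.76  0.01] tooly deg -0.28 tz [-0.001 -0.    -1.   ]
tool delta mm [ 1.9 -0.4 12.8]
```

Request:
carry_out([
  [[0.001,0,0.005],[0,0,0],1],
  [[0,0,0],[0,0,0],1],
  [[0.0009,-0.0003,0.005],[0,0,0],1],
  [[0,0,0],[0,0,0],1],
  [[0,0,0.0015],[0,0,0],1],
  [[0,0,0],[0,0,0],1],
])

```text
t: 44.6
ee_pos: [449.6, 15.2, 124.4]
orientation: [-2.227, -2.216, 0.0]
ft_force: [-1.0, 0.2, 0.3]
width: 17.6
```

```bash
python3 d.py b -158.3 8.9 123;python3 - <<'E'
from h import *
i=imaging.get_image('scene');crop(i,250,180,80,60,'pics/s16.png')
E
```

```text
t 44.6 ee [449.6  15.2 124.4] loc [-158.     8.9] w 17.6 f [-1.   0.2  0.3] q [ 0.01  0.33  2.08 -0.    0.74  0.01] tooly deg -0.29 tz [-0. -0. -1.]
tool delta mm [-0.  -0.3  1.4]
pics/s16.png scale 10.0
```

View pics/s16.png

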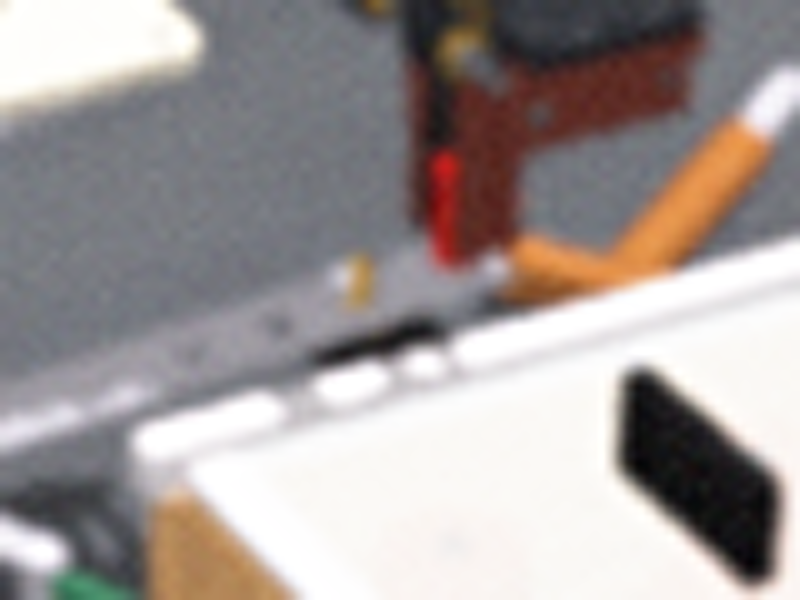

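Request:
carry_out([
  [[0,0,0.0012],[0,0,0],1],
  [[0,0,0],[0,0,0],1],
  [[0,0,0],[0,0,0],0.55],
  [[0,0,0],[0,0,0],0.55],
  [[0,0,0],[0,0,0],0.55],
  [[0,0,0],[0,0,0],0.55],
  [[0,0,0],[0,0,0],0.55],
  [[0,0,-0.01],[0,0,0],0.55],
  [[0,0,-0.03],[0,0,0],0.55],
  [[0,0,-0.03],[0,0,0],0.55],
  [[0,0,-0.03],[0,0,0],0.3],
  [[0,0,-0.02],[0,0,0],0],
])

```text
t: 45.65
ee_pos: [450.4, 15.2, 246.8]
orientation: [2.226, 2.214, 0.004]
ft_force: [0.1, -0.9, 0.9]
width: 49.4
```

Request:
carry_out([
  [[0.035,0,0],[0,0,0],0],
  [[0.035,0,0],[0,0,0],0],
  [[0.035,0,0],[0,0,0],0],
  [[0.035,0,0],[0,0,0],0],
  [[0.035,0,0],[0,0,0],0],
  [[0.035,0,0],[0,0,0],0],
  [[0.035,0,0],[0,0,0],0],
  [[0.035,0,0],[0,0,0],0],
  [[0.035,0,0],[0,0,0],0],
  [[0,0,0],[0,0,0],0],
  [[0,0,0],[0,0,0],0],
])

```text
t: 46.57
ee_pos: [450.9, 331.4, 243.8]
orientation: [2.224, 2.219, 0.0]
ft_force: [-0.2, -1.3, 0.6]
width: 87.9
```

```bash
python3 d.py;python3 - <<'E'
from h import *
i=imaging.get_image('scene');crop(i,230,160,180,135,'pics/s17.png');cv2.imwrite('pics/sf.png',i[:,:,::-1]);i=imaging.get_image('top');crop(i,210,130,160,120,'pics/t17.png');cv2.imwrite('pics/tf.png',i[:,:,::-1])
E
```

```text
t 46.57 ee [450.9 331.4 243.8] loc [-161.7  325.2] w 87.9 f [-0.2 -1.3  0.6] q [ 0.61  0.3   1.76 -0.    1.08  0.61] tooly deg -0.12 tz [ 0. -0. -1.]
pics/s17.png scale 4.444444444444445
pics/t17.png scale 5.0
```

View pics/s17.png

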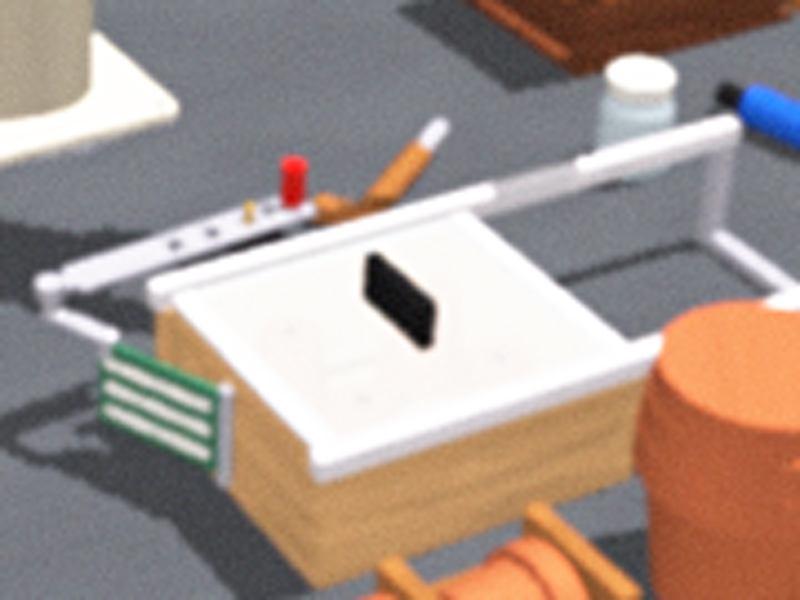

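View pics/t17.png

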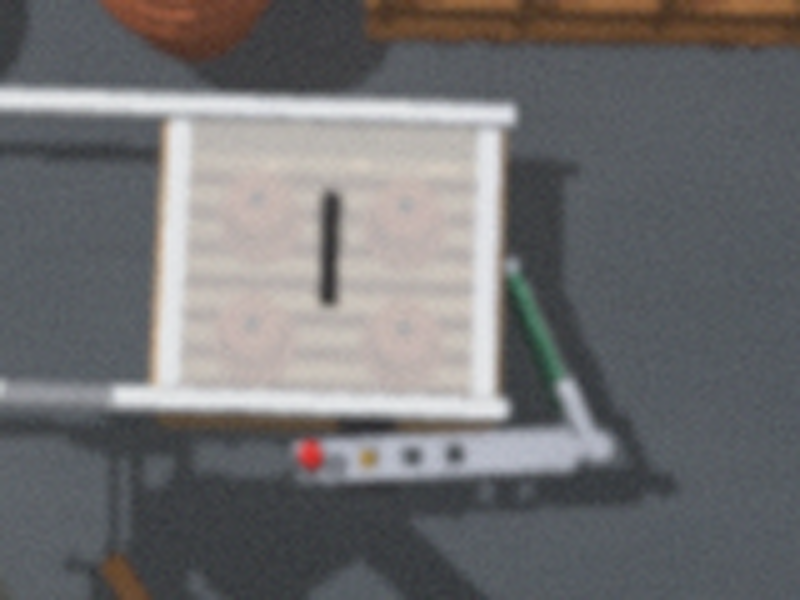

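View pics/tf.png

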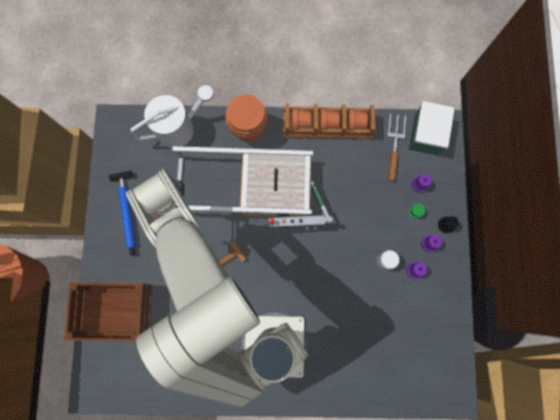

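```bash
python3 -c "
from workcell import close_job
print(close_job())"
```

```text
the job is handed in; nothing more can be done
None
```

The job is done and handed in at about 47 s of robot time. No verdict was reported.

- **Door:** I found it about 20 mm ajar and slid it open to its stop. After the pots were in, I slid it shut until it pressed against the closed stop (about 17 N), with the handle within about 0.3 mm of the shut position.
- **Pots:** There were four terracotta pots, and all four now stand mouth down on the box floor. Each touched down at about the height expected for the floor, and all four show upright through the shut door in the last top view. I saw none of them knocked aside during the run.
- **Vent:** I lifted the stay off the pin and dropped the last hole over it with no notable force. In the last pictures the stay lies flat, the pin stands through the hole next to the red knob, and the vent is open. The geometry puts it at about 0.42 rad.
- **Everything else:** The purple and black look-alikes, tin, spool, fork, pump and dibber look unmoved in the last pictures. The jar looks unmoved in the side view; in the last top view the arm covers it.

**Disagreement:** The two cameras differed by up to about 5 mm on some points. I averaged them and used the door stops to fix the box's position along the door's travel. No check failed.

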